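# Photograph finished plaques at the jeweller's photo bed

## Robot

A 7-joint arm with a two-finger parallel gripper is mounted at the origin on the work surface. World frame = base frame: x ahead of the robot, y to its left, z up, the work surface at z = 0. Lengths are in m, angles in rad, forces in N, time in s.
With the tool pointing down it reaches from about 0.4 to 0.85 m from the base axis. Payload 4.5 kg.
Tool frame: the origin (TCP) lies midway between the tips of the shut fingers; the grasp point (between the pads) lies 19 mm behind it; z points along the fingers, y is the line along which they close (so a half turn about z gives the same grasp; the last joint's range is limited). The gripper opens to 88 mm and grips with 3 to 60 N. Pads are 18 mm wide; open, the fingers measure 123 mm over their backs; the gripper's body (75 mm by 187 mm) begins 45 mm behind the grasp point.
Start: joints at [-1.11, 0.689, -0.195, 1.565, 0.157, 0.902, -0.215], TCP at [0.259, 0.569, 0.205] pointing down, gripper open.
Joint ranges: [-3.01, 3.01], [-0.46, 2.08], [-1.47, 1.51], [0.13, 2.56], [-1, 4.14], [0.04, 2.09], [-2.66, 2.66]. Speed limits (rad/s): [2.57, 2.57, 3.14, 3.14, 3.14, 3.14, 3.14].

## Interface

Orientations are given as a unit quaternion [x, y, z, w].
In Python, from plant import sensors, eyes, finish_job gives the robot as it stands.
- The arm moves only by the tool send_rows, never from a script. Its argument "rows" is text: rows parted by semicolons, each of 4 numbers parted by spaces: the shift along the tool's x, y, z normalised to -1 to 1, where 1 is 30 cm, then the turn about the tool's z normalised to -1 to 1, where 1 is 2 pi rad. A call has 1 to 10 rows; each row is the pose to reach, as a shift and turn from the pose commanded when the call began, along the tool's axes at that moment, turning the shorter way round; what a row does not reach only later rows make up. A row lasts 1/12 s, in which the tool goes at most 41.7 mm and 7.16 degrees, less where a joint would pass 70% of its speed; a pose out of reach is approached as far as the arm can. A call with a number of a shift or a turn outside -1 to 1 is refused whole. A call with a gripper value outside its range is refused whole. "jaw" is the closure, from -1 (fully open) to 1 (shut), set as the call begins (left out, the last holds). The fingers move at their own pace and stop on an object; "force" is the grip in N (left out, the last holds). Time passes only in rows, so rows that repeat a pose let the fingers close. It gives the time, the measured TCP pose, the force, the opening and the grip force at its end, in the units of the state.
- sensors.get_state(): the state, without advancing time (a new reading comes with each control period).
- eyes.snapshot(name): name is "side" or "top"; returns (picture, depth): 384x512x3 uint8, red, green, blue; 384x512 float32, m along the optical axis (not along the pixel's ray), 0 where there is no reading.
- eyes.calibration(name): a dict with "fov_y" (degrees; the focal length in pixels is half the picture's height over the tangent of half this angle, whatever the lens; pixels are square), "cx", "cy" (the principal point, pixels), "dist_coeffs" ([k1, k2, p1, p2, k3] as OpenCV has them; the pictures are not rectified), "world_from_camera" (4x4, takes a point from camera to world coordinates). Camera axes: x right, y down, z forward; pixel columns grow to the right and rows downward; lengths in m; the calibration is good to about 2 mm. A picture is of the moment at which its call begins. calibration takes no time and is no camera call.
- finish_job(): hands the job in; it is judged then, once.
The state is a dict: "clock": time; "q": joint angles; "qd": joint speeds; "joint_torque": joint torques, N m; "tool_pos": TCP position; "eef_rot": TCP orientation; "contact_force": force on the tool from outside, world axes, zero at the start; "moment": the same for the moment, N m; "opening": opening from 0.0 (shut) to 1.0 (fully open); "finger_force": force on a finger pad.
Only numpy, scipy, OpenCV 4.12 (cv2) and the standard library are available. Lean on these libraries where they do the work, as an engineer would, in place of code of your own. Each camera call takes 0.05 s, during which the arm holds its last target. There are 200 camera calls.

## Task

First use the scraper to wipe every metal offcut off the grey photo bed into the blue tray, without touching the offcuts with the fingers, and slide the lamp dimmer to the red marker. Then lay all the plaques flat, not stacked, within the white outline on the bed and push the shutter pedal right down to its stop for a moment to take the picture, with dimmer and bed as just prepared. Finish with the plaques back flat on the green mat and the scraper set down flat on its black mat, the offcuts still in the tray and the dimmer at the marker; never disturb the jar, bowl or brick.

Things in the scene. Friction and masses are not known exactly. Their poses are not given: they have to be found in the camera images.
- station: Grey photo bed, a fixed block 180 mm (x) by 222 mm (y), flat top 45 mm above the bench, with 6 mm high, 6 mm wide steel rails along its two y edges (210 mm clear between them). A blue open offcut tray joins its far (+x) edge. Beyond the tray stands a black camera head (from x = 235 mm on, 130 mm high). Origin: under the bed's centre, at bench level; +x points from the bed to the tray
- field (a point): Centre of the white-outlined field on the bed's top surface, 110 mm (x) by 190 mm (y), 15 mm to -x of the bed's centre; axes as the station's
- tray (a point): Centre of the offcut tray's floor (inside 85 mm in x, 212 mm in y), 5 mm above the bench and 40 mm below the bed's top; begins straight at the bed's far edge, its other walls are 55 mm high above the bench, the far wall's inner face is 175 mm from the station's origin; axes as the station's
- scraper: Loose scraper block: orange foot 36 mm (x) by 110 mm (y) by 22 mm high, with a wooden grip ridge 24 mm (x) by 70 mm (y) on it, from 22 to 62 mm above the underside. Origin: centre of its underside. Wipe with it along its x; about 0.22 kg
- scraper_mat: Black rubber mat flush with the bench, 90 mm (x) by 130 mm (y), the scraper's parking place. Origin: its centre
- plaque_a: Loose brass plaque 60 mm (x) by 36 mm (y) by 14 mm thick, about 0.24 kg; origin: centre of its underside; may be absent
- plaque_b: Loose copper plaque 60 mm (x) by 36 mm (y) by 14 mm thick, about 0.24 kg; origin: centre of its underside; may be absent
- plaque_c: Loose silver-grey aluminium plaque 60 mm (x) by 36 mm (y) by 14 mm thick, about 0.24 kg; origin: centre of its underside; may be absent
- plaque_mat: Green mat flush with the bench, 200 mm (x) by 130 mm (y), on which the plaques start. Origin: its centre
- chip_1: Loose metal offcut 30 by 22 by 10 mm, lying flat on the bed at the start; origin: centre of its underside; may be absent
- chip_2: Loose metal offcut 30 by 22 by 10 mm, lying flat on the bed at the start; origin: centre of its underside; may be absent
- chip_3: Loose metal offcut 30 by 22 by 10 mm, lying flat on the bed at the start; origin: centre of its underside; may be absent
- chip_4: Loose metal offcut 30 by 22 by 10 mm, lying flat on the bed at the start; origin: centre of its underside; may be absent
- chip_5: Loose metal offcut 30 by 22 by 10 mm, lying flat on the bed at the start; origin: centre of its underside; may be absent
- console: Grey lamp dimmer console fixed on the bench, 70 mm (x) by 190 mm (y) by 25 mm high, its slider track running along its y over the middle of its top. Origin: centre of its underside
- slider (a joint): Position of the dimmer slider along the console's +y, m: 0 to 0.12; 0.06 is the console's middle; stays where it is left (about 1.5 N friction)
- slider_top (a point): Top centre of the slider's black grip with a white line, 28 mm (console x) by 20 mm (y), standing 38 mm above the console, its top 63.5 mm above the bench
- marker: Red marker tab beside the track on the console (on its -x side, seen only). Its origin lies on the track's centre line at the height of the console's top, level along the track with the tab; axes as the console's: the slider is set when its centre is at the marker along y
- pedal_base: Steel base plate of the shutter pedal, fixed, 130 mm (x) by 80 mm (y); origin: centre of its underside. The pedal plate's hinge lies along y at x = +50 mm, 38 mm above the bench, with yellow cheeks beside it; the free end points to -x
- pedal (a joint): Pedal angle, rad: 0 released (spring holds it up), 0.25 at the bottom stop; about 12 N at the pad hold it there
- pedal_pad (a point): Centre of the rubber pad on the pedal plate's upper face, 80 mm from the hinge; 52 mm above the bench when released, 33 mm at the stop; plate 64 mm wide
- jar: Bystander: jar 60 mm across, 95 mm high; origin: centre of its underside
- bowl: Bystander: white ceramic bowl 84 mm across, 40 mm high; origin: centre of its underside
- brick: Bystander: terracotta firebrick 110 by 60 by 32 mm; origin: centre of its underside

How it is judged:
By the outcome, as a careful person would: the job done as asked, in the order asked, and still so for the second after the job is handed in, with the robot touching nothing.
Of plaque_a, plaque_b, plaque_c only 2 to 3 are there at a start; the rules pass over those that are not, and their reading is None.
Of chip_1, chip_2, chip_3, chip_4, chip_5 only 3 to 5 are there at a start; the rules pass over those that are not, and their reading is None.
At some moment in a run one of plaque_a, plaque_b, plaque_c, scraper may be knocked a few centimetres aside while the robot is not near it.
It also fails if it takes over 208 s, if anything falls off the work surface, if the arm or the gripper's body presses on something with over 40 N, if the wrist force passes 120 N, or if a joint passes its speed limit or range.

## Working session

There is one attempt and no reset: what is moved stays moved. The work goes in short steps, Python scripts to look and compute and a tool call to move; the robot and the scene stay as the last step left them, time stands still between calls to the robot, and variables do not carry over. Pictures are saved under pics/ and viewed, at most 14 in all, crops included, and the job is handed in when it is done.

Besides the shell and the picture viewer there is one more tool, called after "Request:" as name(argument=value, ...) on one line, values as JSON. send_rows: Moves the arm, as the interface text tells. Scaled input: -1 to 1 covers 30 cm each way for a shift and 2 pi rad each way for a turn. Its arguments: {"type":"object","properties":{"rows":{"type":"string"},"jaw":{"type":"number"},"force":{"type":"number"}},"required":["rows"]}

```bash
ls; mkdir -p pics; python3 - <<'E'
from plant import sensors, eyes
import cv2,numpy as np
print(sensors.get_state())
for n in("top","side"):
    p,d=eyes.snapshot(n); cv2.imwrite(f"pics/{n}0.png",cv2.resize(p[:,:,::-1],(768,576),interpolation=cv2.INTER_CUBIC)); np.savez(f"{n}0.npz",p=p,d=d)
    print(eyes.calibration(n))
E
```

```text
pics
{'clock': 0.0, 'q': array([-1.11019923,  0.68997581, -0.19452549,  1.5663525 ,  0.15728415,
        0.90249202, -0.21509488]), 'qd': array([ 0.00044656, -0.00036542, -0.00212307, -0.00021821, -0.00099004,
       -0.00268311,  0.00077144]), 'joint_torque': array([-6.33138939e-05, -5.27564156e+01, -1.26669656e+00, -1.53433889e+01,
       -5.26343216e-02,  6.51455615e-03,  1.87068486e-04]), 'tool_pos': array([0.2584736 , 0.56828126, 0.20441322]), 'eef_rot': array([ 2.11738690e-01,  9.77325884e-01, -9.08054081e-04, -1.38287324e-04]), 'contact_force': array([0.52565712, 0.6145323 , 0.51082567]), 'moment': array([ 0.00583302, -0.02494756,  0.01277403]), 'finger_force': 0.0, 'opening': 0.9977919332078949}
{'fov_y': 45.060374952408786, 'cx': 255.4954913811493, 'cy': 199.11540262751348, 'dist_coeffs': array([0.02924912, 0.        , 0.        , 0.        , 0.        ]), 'world_from_camera': array([[ 0.00703818, -0.98619628,  0.16543083,  0.36008466],
       [-0.99995865, -0.00789378, -0.00451501,  0.00610351],
       [ 0.00575857, -0.16539221, -0.98621106,  1.37315606],
       [ 0.        ,  0.        ,  0.        ,  1.        ]])}
{'fov_y': 45.788512478164286, 'cx': 248.63061501320846, 'cy': 195.56759572397291, 'dist_coeffs': array([0.03012341, 0.        , 0.        , 0.        , 0.        ]), 'world_from_camera': array([[ 0.95591884, -0.1980448 ,  0.21678892,  0.32848201],
       [-0.29362166, -0.65061475,  0.7003476 , -0.85166957],
       [ 0.00234587, -0.73312939, -0.68008514,  0.89929419],
       [ 0.        ,  0.        ,  0.        ,  1.        ]])}
```

View pics/top0.png

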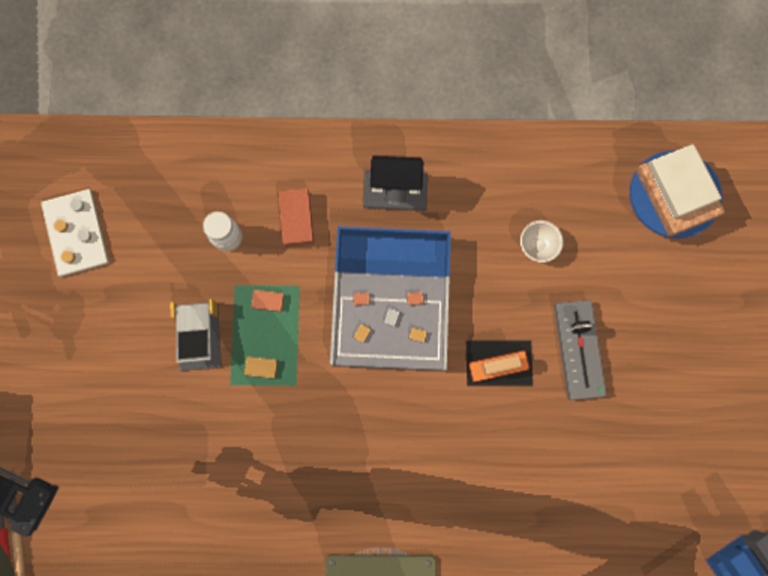

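View pics/side0.png

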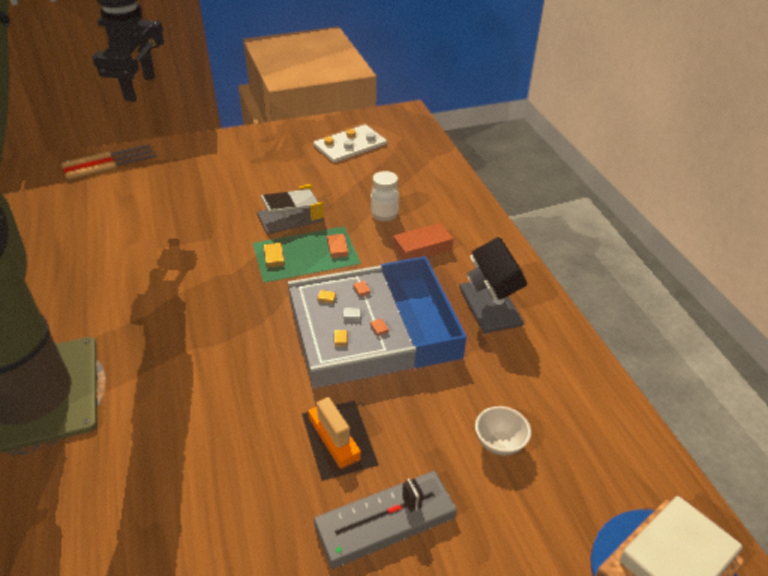

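The top view (768x576) shows 5 offcuts on the bed around (390,315), with the tray above them. Copper is at (268,300) and brass at (261,367) on the green mat, and the third plaque is absent. The scraper is at (500,365), the slider at (581,325), the red marker at (580,342) and the pedal at (195,335). The side view agrees.

```bash
cat > h.py <<'E'
import cv2,numpy as np
from plant import sensors,eyes
def cloud(n,save=None):
    p,d=eyes.snapshot(n); c=eyes.calibration(n); f=192/np.tan(np.radians(c["fov_y"]/2))
    K=np.array([[f,0,c["cx"]],[0,f,c["cy"]],[0,0,1]]); u,v=np.meshgrid(np.arange(512.),np.arange(384.))
    r=cv2.undistortPoints(np.stack([u,v],-1).reshape(-1,1,2),K,c["dist_coeffs"]).reshape(384,512,2)
    P=np.dstack([r*d[...,None],d])@c["world_from_camera"][:3,:3].T+c["world_from_camera"][:3,3]
    if save: cv2.imwrite(save,cv2.resize(p[:,:,::-1],(768,576),interpolation=cv2.INTER_CUBIC))
    return p,cv2.cvtColor(p,cv2.COLOR_RGB2HSV).astype(int),P,(d>0)
def rect(P,m):
    q=P[m][:,:2].astype(np.float32); (c,s,a)=cv2.minAreaRect(q*1000)
    if s[0]<s[1]: s=s[::-1]; a+=90
    a=(a+90)%180-90   # angle of LONG side in world
    return "rect c(%.1f,%.1f) size(%.0f,%.0f) longaxis %.1f deg z %.1f mean(%.1f,%.1f) n%d"%(*c,*s,a,1000*np.median(P[m][:,2]),*(1000*q.mean(0)),m.sum())
def blobs(m,P,mn=15):
    n,l,st,_=cv2.connectedComponentsWithStats(m.astype(np.uint8))
    for i in range(1,n):
        if st[i,4]>=mn: print("  px",st[i,:4],rect(P,l==i))
E
python3 - <<'E'
from h import *
p,H,P,ok=cloud("top")
X,Y,Z=P[...,0],P[...,1],P[...,2]; h,s,v=H[...,0],H[...,1],H[...,2]
def roi(a,b,c,d): # 768-coords x0,x1,y0,y1
    m=np.zeros(ok.shape,bool); m[int(c/1.5):int(d/1.5),int(a/1.5):int(b/1.5)]=1; return m&ok
bed=roi(325,460,220,375)
print("bed top"); blobs(bed&(abs(Z-.045)<.004)&(s<60),P,100)
print("station blue"); blobs(bed&(h>95)&(h<130)&(s>90),P,60)
print("white"); blobs(bed&(v>200)&(s<40),P)
print("chips"); blobs(bed&(Z>.0505)&(X>.42)&(X<.62)&(abs(Y+.03)<.13),P,10)
print("green"); blobs(roi(220,310,270,400)&(h>55)&(h<90)&(s>80),P,50)
pl=roi(235,298,286,385); print("plaques"); blobs(pl&(Z>.008)&(s>90)&((h<40)|(h>170)),P)
sc=roi(455,545,330,395); print("mat"); blobs(sc&(v<50),P,30);print("foot"); blobs(sc&(Z>.008),P);blobs(sc&(Z>.05),P)
co=roi(545,620,290,410); print("console"); blobs(co&(abs(Z-.025)<.006),P,50); print("slider"); blobs(co&(Z>.04),P,5); print("red"); blobs(co&((h<8)|(h>172))&(s>150)&(Z>.015),P,2)
pe=roi(165,225,290,375); print("pedal"); blobs(pe&(Z>.028),P); print("pad"); blobs(pe&(Z>.03)&(v<60),P); print("yellow"); blobs(pe&(h>20)&(h<35)&(s>150),P,4); blobs(pe&(Z>.003),P)
print("others")
blobs(roi(200,245,205,255)&(Z>.08),P);blobs(roi(515,570,215,270)&(Z>.03),P);blobs(roi(275,316,180,250)&(Z>.02),P);blobs(roi(355,435,150,215)&(Z>.02),P)
E
```

```text
bed top
  px [220 182  79  65] rect c(540.3,-11.9) size(221,180) longaxis 87.8 deg z 45.2 mean(537.8,-11.5) n3486
station blue
  px [224 151  76  33] rect c(676.7,-17.4) size(220,88) longaxis 88.0 deg z 6.3 mean(684.8,-18.4) n2232
white
  px [225 198  69  42] rect c(526.1,-11.7) size(195,114) longaxis 87.9 deg z 45.3 mean(500.6,-15.8) n208
  px [251 199  20   2] rect c(582.0,-14.5) size(55,5) longaxis -88.5 deg z 45.5 mean(581.6,-12.4) n32
  px [258 207   8   9] rect c(546.1,-18.3) size(25,15) longaxis -34.8 deg z 54.0 mean(545.9,-17.5) n36
chips
  px [296 188   3  11] rect c(600.5,-120.4) size(30,6) longaxis -0.2 deg z 52.5 mean(600.9,-121.3) n15
  px [236 195  10  10] rect c(579.9,43.4) size(29,24) longaxis -80.3 deg z 54.9 mean(580.2,43.8) n75
  px [271 195  12   9] rect c(582.1,-60.3) size(30,22) longaxis -81.8 deg z 55.6 mean(582.4,-60.2) n82
  px [222 197   3   7] rect c(578.0,94.0) size(17,6) longaxis -0.7 deg z 52.2 mean(577.1,94.0) n10
  px [256 205  10  13] rect c(546.4,-15.4) size(32,21) longaxis -17.8 deg z 54.3 mean(545.5,-15.0) n77
  px [221 214   3  20] rect c(510.0,95
[... 1709 characters left out ...]
362.9) size(53,48) longaxis -84.1 deg z 51.6 mean(492.3,362.4) n304
yellow
  px [140 203   1   4] rect c(564.0,333.6) size(8,0) longaxis -4.8 deg z 47.5 mean(564.0,333.6) n4
  px [111 200  38  50] rect c(516.5,369.8) size(148,102) longaxis 11.4 deg z 45.1 mean(509.7,358.8) n1299
others
  px [136 141  19  20] rect c(713.2,316.2) size(56,50) longaxis 45.7 deg z 95.1 mean(712.5,315.4) n295
  px [347 148  28  27] rect c(701.1,-309.7) size(81,80) longaxis 35.7 deg z 37.9 mean(705.6,-314.8) n189
  px [186 126  23  38] rect c(751.4,177.5) size(112,60) longaxis 6.6 deg z 31.9 mean(749.6,176.9) n732
  px [247 103  35  33] rect c(810.2,-22.5) size(98,97) longaxis 0.4 deg z 115.7 mean(807.8,-22.0) n948
```

```bash
cat > plan.py <<'E'
import json,sys,numpy as np
from plant import sensors
# pose = x,y,z (m), yaw (deg, azimuth of tool y; tool points down). Prints normalised rows for given waypoints.
def meas():
    s=sensors.get_state(); x,y,z,w=s["eef_rot"]; ax=np.array([2*(x*y-z*w),1-2*(x*x+z*z)])
    return [*s["tool_pos"],np.degrees(np.arctan2(ax[1],ax[0]))],s
def plan(*calls,start=None):
    try: c=start or json.load(open("cmd.json"))
    except FileNotFoundError: c=start
    m,s=meas(); print("meas",np.round(m,4),"F",np.round(s["contact_force"],1),"open %.3f"%s["opening"],"grip %.1f"%s["finger_force"],"t %.1f"%s["clock"]," cmd",np.round(c,4))
    for call in calls:
        a=np.radians(c[3]); Y=np.array([np.cos(a),np.sin(a),0]); X=np.array([-np.sin(a),np.cos(a),0]); out=[]; prev=c
        for w in call:
            d=np.array(w[:3])-c[:3]; dy=(w[3]-c[3]+180)%360-180
            r=np.round([d@X/.3,d@Y/.3,-d[2]/.3,-dy/360],3)+0.
            L=np.linalg.norm(np.array(w[:3])-prev[:3]); need=max(L/.0417,abs((w[3]-prev[3]+180)%360-180)/7.16)
            n=w[4] if len(w)>4 else int(np.ceil(need))+1
            out.append("%g %g %g %g x%d (need %.1f)"%(*r,n,need)); prev=w[:4]
        p=np.array(c[:3])+.3*(r[0]*X+r[1]*Y); c=[p[0],p[1],c[2]-.3*r[2],c[3]-360*r[3]]
        print("CALL: "+" ; ".join(out))
    json.dump([float(v) for v in c],open("cmd.json","w"))
E
python3 - <<'E'
from plan import *
m,_=meas()
plan([(.45,.32,.2,0,10)],[(.45,.05,.2,0,8)],[(.456,-.2246,.2,13,10)],start=[.259,.569,.205,m[3]])
E
```

```text
meas [ 0.2586  0.5685  0.2046 65.5523] F [ 0.4  0.  -0.7] open 0.998 grip 0.0 t 0.1  cmd [ 0.259   0.569   0.205  65.5523]
CALL: -0.923 -0.492 0.017 0.182 x10 (need 9.2)
CALL: -0.9 0 0 0 x8 (need 6.5)
CALL: -0.915 0.019 0 -0.036 x10 (need 6.6)
```

Request:
send_rows(rows="-0.923 -0.492 0.017 0.182;-0.923 -0.492 0.017 0.182;-0.923 -0.492 0.017 0.182;-0.923 -0.492 0.017 0.182;-0.923 -0.492 0.017 0.182;-0.923 -0.492 0.017 0.182;-0.923 -0.492 0.017 0.182;-0.923 -0.492 0.017 0.182;-0.923 -0.492 0.017 0.182;-0.923 -0.492 0.017 0.182", jaw=-1, force=30)

```text
clock: 0.98
tool_pos: [0.4509, 0.318, 0.2]
eef_rot: [0.71, 0.705, -0.0, 0.001]
contact_force: [0.1, 1.4, 0.2]
opening: 0.999
finger_force: 0.0
```

Request:
send_rows(rows="-0.9 0 0 0;-0.9 0 0 0;-0.9 0 0 0;-0.9 0 0 0;-0.9 0 0 0;-0.9 0 0 0;-0.9 0 0 0;-0.9 0 0 0")

```text
clock: 1.65
tool_pos: [0.4491, 0.0455, 0.2002]
eef_rot: [0.708, 0.706, -0.001, 0.0]
contact_force: [0.3, -0.1, -0.3]
opening: 1.004
finger_force: 0.0
```

Request:
send_rows(rows="-0.915 0.019 0 -0.036;-0.915 0.019 0 -0.036;-0.915 0.019 0 -0.036;-0.915 0.019 0 -0.036;-0.915 0.019 0 -0.036;-0.915 0.019 0 -0.036;-0.915 0.019 0 -0.036;-0.915 0.019 0 -0.036;-0.915 0.019 0 -0.036;-0.915 0.019 0 -0.036")

```text
clock: 2.48
tool_pos: [0.4565, -0.2217, 0.1999]
eef_rot: [0.621, 0.784, 0.001, -0.001]
contact_force: [-0.3, -0.2, -0.8]
opening: 1.001
finger_force: 0.0
```

```bash
python3 - <<'E'
from plan import *
# grasp: underside z0, ridge 22..62; TCP 31 above underside
plan([(.456,-.2246,.08,13,4),(.456,-.2246,.032,13,4)],[(.456,-.2246,.032,13,6)],[(.456,-.2246,.15,13,6)])
E
```

```text
meas [ 0.4565 -0.2217  0.1999 13.2662] F [-0.3 -0.2 -0.8] open 1.001 grip 0.0 t 2.5  cmd [ 0.456  -0.2245  0.1999 12.9923]
CALL: 0 0 0.4 0 x4 (need 2.9) ; 0 0 0.56 0 x4 (need 1.2)
CALL: 0 0 0 0 x6 (need 0.0)
CALL: 0 0 -0.394 0 x6 (need 2.8)
```

Request:
send_rows(rows="0 0 0.1 0;0 0 0.2 0;0 0 0.3 0;0 0 0.4 0;0 0 0.45 0;0 0 0.5 0;0 0 0.54 0;0 0 0.56 0;0 0 0.56 0")

```text
clock: 3.23
tool_pos: [0.4558, -0.2217, 0.0311]
eef_rot: [0.621, 0.784, 0.0, -0.001]
contact_force: [1.1, -0.1, 0.5]
opening: 0.997
finger_force: 0.0
```

```bash
python3 - <<'E'
from plan import *
print(meas()[0])
E
```

```text
[np.float64(0.4557524505907346), np.float64(-0.2217065062007142), np.float64(0.031135701492052976), np.float64(13.22858648495442)]
```

Request:
send_rows(rows="0 0 0 0;0 0 0 0;0 0 0 0;0 0 0 0;0 0 0 0;0 0 0 0", jaw=1, force=35)

```text
clock: 3.73
tool_pos: [0.4558, -0.2247, 0.0324]
eef_rot: [0.623, 0.782, 0.0, 0.0]
contact_force: [0.2, 0.6, 0.1]
opening: 0.569
finger_force: 0.0
```

Request:
send_rows(rows="0 0 -0.03 0;0 0 -0.1 0;0 0 -0.2 0;0 0 -0.3 0;0 0 -0.4 0;0 0 -0.4 0")

```text
clock: 4.23
tool_pos: [0.4586, -0.226, 0.1575]
eef_rot: [0.623, 0.782, 0.001, 0.005]
contact_force: [0.7, -0.0, 0.2]
opening: 0.115
finger_force: 0.0
```

```bash
python3 - <<'E'
from plan import *
m,_=meas()
plan([(.466,-.0354,.15,-2)],[(.466,-.0354,.0785,-2)],[(.636,-.0414,.0785,-2)],start=[float(v) for v in m])
E
```

```text
meas [ 0.4586 -0.226   0.1575 12.9474] F [ 0.7 -0.   0.2] open 0.115 grip 0.0 t 4.2  cmd [ 0.4586 -0.226   0.1575 12.9474]
CALL: 0.614 0.166 0.025 0.042 x6 (need 4.6)
CALL: 0 0 0.238 0 x3 (need 1.7)
CALL: 0.001 0.567 0 0 x6 (need 4.1)
```

Request:
send_rows(rows="0 0 0 0;0 0 0 0;0 0 0 0;0 0 0 0;0 0 0 0;0 0 0 0;0 0 0 0;0 0 0 0;0 0 0 0;0 0 0 0", jaw=-1)

```text
clock: 5.07
tool_pos: [0.4557, -0.2245, 0.1521]
eef_rot: [0.623, 0.783, 0.0, -0.0]
contact_force: [0.2, 0.3, -0.2]
opening: 0.852
finger_force: 0.0
```

```bash
python3 - <<'E'
from h import *
from plan import *
p,H,P,ok=cloud("top","pics/t1.png"); p2=cloud("side","pics/s1.png")
print(meas()[0])
E
```

```text
[np.float64(0.45565208862865847), np.float64(-0.22449503628605266), np.float64(0.15210750262373146), np.float64(12.987398897026141)]
```

View pics/s1.png

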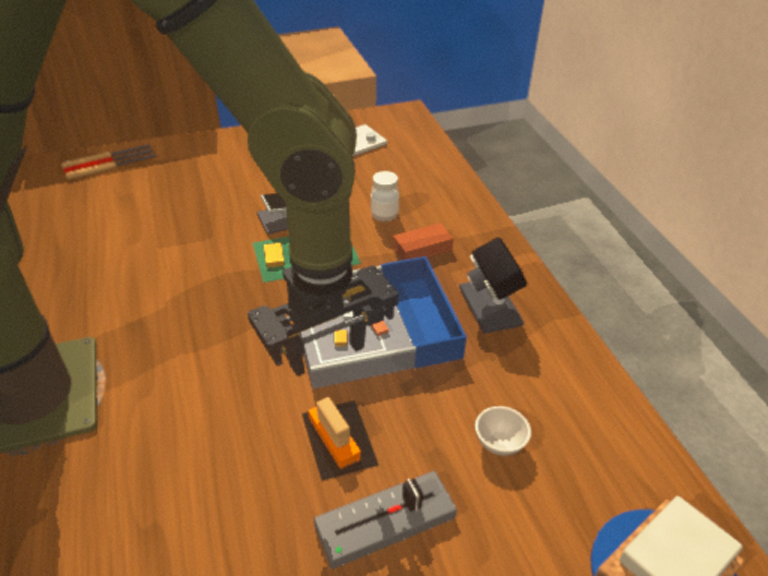

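The side view shows the scraper still on its mat at (333,432). The fingers closed too late, so I'll redo the grasp with a longer wait.

Request:
send_rows(rows="0 0 0.1 0;0 0 0.2 0;0 0 0.3 0;0 0 0.35 0;0 0 0.4 0;0 0 0.4 0;0 0 0.4 0;0 0 0.4 0")

```text
clock: 5.83
tool_pos: [0.4561, -0.2247, 0.0328]
eef_rot: [0.623, 0.783, 0.0, 0.001]
contact_force: [-0.2, -0.4, 0.7]
opening: 1.001
finger_force: 0.0
```

Request:
send_rows(rows="0 0 0 0;0 0 0 0;0 0 0 0;0 0 0 0;0 0 0 0;0 0 0 0;0 0 0 0;0 0 0 0;0 0 0 0;0 0 0 0", jaw=1, force=35)

```text
clock: 6.67
tool_pos: [0.4556, -0.2245, 0.032]
eef_rot: [0.623, 0.783, 0.0, -0.0]
contact_force: [-0.6, 0.1, 0.0]
opening: 0.265
finger_force: 0.0
```

Request:
send_rows(rows="0 0 0 0;0 0 0 0;0 0 0 0")

```text
clock: 6.92
tool_pos: [0.4556, -0.2245, 0.0321]
eef_rot: [0.623, 0.783, 0.0, -0.0]
contact_force: [-0.4, 0.3, -0.1]
opening: 0.038
finger_force: 0.0
```

```bash
python3 - <<'E'
from plan import *
plan([(.456,-.2245,.152,13)],[(.466,-.0384,.15,-2)],[(.466,-.0384,.0785,-2)],[(.636,-.0444,.0785,-2)],start=[.456,-.2245,.0319,12.99])
E
```

```text
meas [ 0.4556 -0.2245  0.0321 12.9888] F [-0.4  0.3 -0.1] open 0.038 grip 0.0 t 6.9  cmd [ 0.456  -0.2245  0.0319 12.99  ]
CALL: 0 0 -0.4 0 x4 (need 2.9)
CALL: 0.597 0.172 0.006 0.042 x6 (need 4.5)
CALL: 0 0 0.239 0 x3 (need 1.7)
CALL: 0.001 0.567 0 0 x6 (need 4.1)
```

```bash
python3 - <<'E'
from h import *
from plan import *
s=sensors.get_state();print(s["q"],s["tool_pos"])
for n in("top","side"):
    p,H,P,ok=cloud(n,f"pics/{n}2.png")
    c=eyes.calibration(n); f=192/np.tan(np.radians(c["fov_y"]/2)); T=np.linalg.inv(c["world_from_camera"])
    for pt in(s["tool_pos"],[0.456,-.2246,.062]):
        q=T@[*pt,1]; print(n,1.5*(f*q[:2]/q[2]+[c["cx"],c["cy"]]))
E
```

```text
[ 0.38492514  0.83437445 -0.02950368  2.04702028  0.08437184  0.2613783
  0.51028224] [ 0.45562458 -0.22447741  0.03206149]
top [499.09793684 365.74622229]
top [501.86137507 364.43484625]
side [331.21554768 424.08847224]
side [330.70152157 412.21623542]
```

View pics/side2.png

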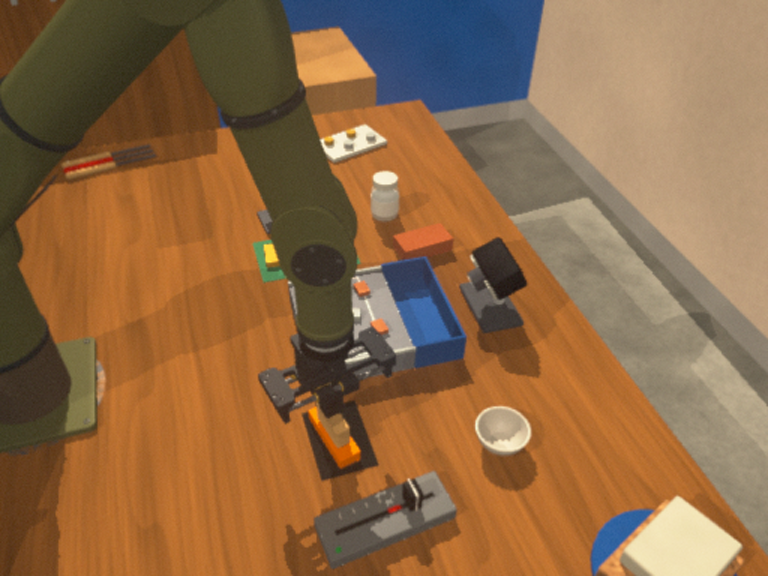

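```bash
python3 - <<'E'
from h import *
p,H,P,ok=cloud("side")
for v in range(235,300,6):
    print(v*1.5,[(int(u*1.5),*(1000*P[v,u]).astype(int),int(H[v,u,2])) for u in range(208,236,4)])
c=cv2.resize(p[220:330,160:280,::-1],(720,660)[0:2] if 0 else (654,600),interpolation=cv2.INTER_CUBIC); cv2.imwrite("pics/c2.png",c)
E
```

```text
352.5 [(312, np.int64(431), np.int64(-247), np.int64(229), 51), (318, np.int64(438), np.int64(-252), np.int64(232), 54), (324, np.int64(445), np.int64(-256), np.int64(234), 54), (330, np.int64(453), np.int64(-257), np.int64(231), 54), (336, np.int64(461), np.int64(-257), np.int64(229), 43), (342, np.int64(469), np.int64(-259), np.int64(229), 45), (348, np.int64(494), np.int64(-189), np.int64(147), 122)]
361.5 [(312, np.int64(429), np.int64(-254), np.int64(219), 57), (318, np.int64(436), np.int64(-258), np.int64(220), 55), (324, np.int64(444), np.int64(-256), np.int64(215), 52), (330, np.int64(452), np.int64(-259), np.int64(217), 52), (336, np.int64(461), np.int64(-257), np.int64(211), 50), (342, np.int64(472), np.int64(-241), np.int64(191), 50), (348, np.int64(511), np.int64(-122), np.int64(49), 173)]
370.5 [(312, np.int64(426), np.int64(-265), np.int64(213), 53), (318, np.int64(438), np.int64(-242), np.int64(184), 56), (324, np.int64(446), np.int64(-244), np.int64(184), 49), (330, np.int64(454), np.int64(-247), np.int64(184), 58), (336, np.int64(462), np.int64(-246), np.int64(180), 
[... 2643 characters left out ...]
nt64(2), 128), (324, np.int64(441), np.int64(-232), np.int64(25), 208), (330, np.int64(448), np.int64(-244), np.int64(38), 161), (336, np.int64(453), np.int64(-263), np.int64(61), 161), (342, np.int64(463), np.int64(-262), np.int64(55), 142), (348, np.int64(473), np.int64(-260), np.int64(48), 136)]
442.5 [(312, np.int64(422), np.int64(-227), np.int64(1), 69), (318, np.int64(431), np.int64(-229), np.int64(1), 63), (324, np.int64(440), np.int64(-234), np.int64(3), 129), (330, np.int64(447), np.int64(-248), np.int64(21), 208), (336, np.int64(453), np.int64(-263), np.int64(38), 161), (342, np.int64(462), np.int64(-262), np.int64(33), 148), (348, np.int64(472), np.int64(-259), np.int64(24), 185)]
```

View pics/c2.png

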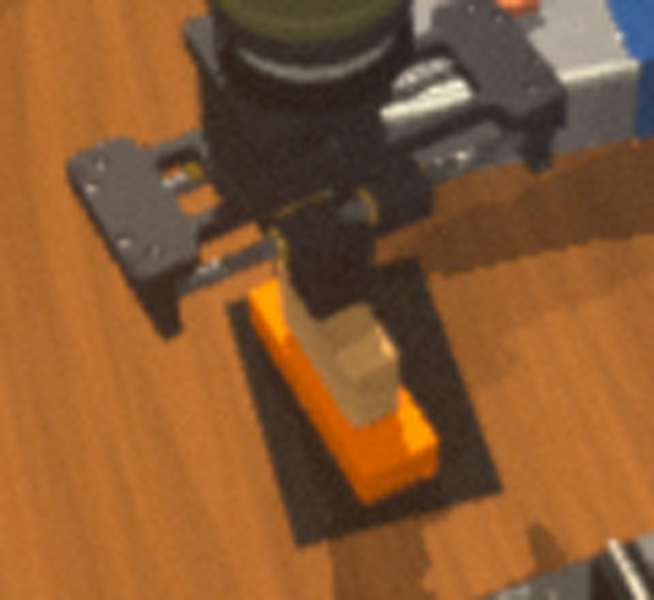

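The crop shows the shut fingers ending on top of the wooden ridge (crop 330,310), about 30 mm higher than the reported TCP. I'll lift and measure the true fingertip height against the report.

Request:
send_rows(rows="0 0 -0.1 0;0 0 -0.2 0;0 0 -0.3 0;0 0 -0.4 0;0 0 -0.4 0;0 0 -0.4 0;0 0 -0.4 0;0 0 -0.4 0")

```text
clock: 7.73
tool_pos: [0.4547, -0.2241, 0.1509]
eef_rot: [0.623, 0.783, -0.0, -0.001]
contact_force: [0.2, -0.2, -0.6]
opening: 0.004
finger_force: 0.0
```

```bash
python3 - <<'E'
from h import *
from plan import *
m,s=meas(); print(np.round(m,4),s["opening"])
for n in("side","top"):
    p,H,P,ok=cloud(n)
    X,Y,Z=[P[...,i] for i in range(3)]
    k=ok&(abs(X-m[0])<.12)&(abs(Y-m[1])<.06)&(Z>.075)&(Z<.26)
    hist=np.histogram(Z[k],bins=np.arange(.07,.27,.01)); print(n,hist[0])
    j=k&(Z<Z[k].min()+.012); print(rect(P,j),Z[k].min())
    if n=="side":
        for v in range(int(np.where(j)[0].min())-14,np.where(j)[0].max()+3,2): 
            u=int(np.median(np.where(j)[1])); print(v,u,np.round(1000*P[v,u]),H[v,u,2])
E
```

```text
[ 0.4547 -0.2241  0.1509 12.994 ] 0.0037455968966498537
side [  0   0   0   0   0   0   0   0   0   0   0  15  45  60  52  43  15  13
 121]
rect c(453.2,-232.9) size(31,14) longaxis -12.5 deg z 191.6 mean(456.2,-233.4) n41 0.1841103890897583
222 219 [ 453. -260.  271.] 57
224 219 [ 452. -259.  266.] 49
226 219 [ 452. -261.  262.] 52
228 219 [ 452. -261.  256.] 53
230 219 [ 458. -231.  218.] 54
232 219 [ 458. -229.  210.] 54
234 219 [ 457. -232.  207.] 53
236 219 [ 457. -233.  202.] 55
238 219 [ 456. -232.  196.] 56
240 219 [ 456. -233.  190.] 60
242 219 [ 479. -121.   55.] 214
244 219 [ 477. -126.   53.] 146
top [ 0  0  0  0  0  0  0  0  0  0  0  0  0  0  0  0  0  1 12]
rect c(444.3,-189.7) size(160,1) longaxis 12.8 deg z 256.9 mean(430.1,-192.8) n13 0.24873070554356813
```

Request:
send_rows(rows="0 0 0.1 0;0 0 0.2 0;0 0 0.3 0;0 0 0.36 0;0 0 0.39 0;0 0 0.39 0;0 0 0.39 0")

```text
clock: 8.42
tool_pos: [0.4555, -0.2244, 0.0349]
eef_rot: [0.623, 0.783, -0.0, -0.0]
contact_force: [0.6, -0.2, 1.8]
opening: 0.01
finger_force: 0.0
```

Request:
send_rows(rows="0 0 0.003 0;0 0 0.006 0;0 0 0.01 0;0 0 0.01 0")

```text
clock: 8.75
tool_pos: [0.4561, -0.2247, 0.0327]
eef_rot: [0.623, 0.783, 0.0, 0.001]
contact_force: [-0.6, -0.1, -0.8]
opening: 0.008
finger_force: 0.0
```

Request:
send_rows(rows="0 0 0.003 0;0 0 0.006 0;0 0 0.006 0;0 0 0.006 0")

```text
clock: 9.08
tool_pos: [0.4557, -0.2245, 0.0303]
eef_rot: [0.623, 0.783, 0.0, -0.0]
contact_force: [0.2, 0.4, -0.4]
opening: 0.003
finger_force: 0.0
```

Request:
send_rows(rows="0 0 0.003 0;0 0 0.006 0;0 0 0.006 0;0 0 0.006 0")

```text
clock: 9.42
tool_pos: [0.4557, -0.2245, 0.029]
eef_rot: [0.623, 0.783, 0.0, 0.0]
contact_force: [-0.9, 1.5, 6.9]
opening: 0.001
finger_force: 3.1
```

```bash
sed -i 's/return \[\*s\["tool_pos"\],/t=s["tool_pos"]+[0,0,.0327]; return [*t,/' plan.py; python3 - <<'E'
from plan import *
plan([(.456,-.2246,.09,13)],[(.456,-.2246,.032,13)],[(.456,-.2246,.15,13)],[(.466,-.0384,.15,-2)],[(.466,-.0384,.0785,-2)],start=[.456,-.2245,.0610,12.99])
E
```

```text
meas [ 0.4557 -0.2245  0.0617 12.9913] F [-0.9  1.5  6.9] open 0.001 grip 3.1 t 9.4  cmd [ 0.456  -0.2245  0.061  12.99  ]
CALL: 0 0 -0.097 0 x2 (need 0.7)
CALL: 0 0 0.194 0 x3 (need 1.4)
CALL: 0 0 -0.394 0 x4 (need 2.8)
CALL: 0.597 0.172 0 0.042 x6 (need 4.5)
CALL: 0 0 0.239 0 x3 (need 1.7)
```

Request:
send_rows(rows="0 0 -0.05 0;0 0 -0.097 0;0 0 -0.097 0;0 0 -0.097 0;0 0 -0.097 0;0 0 -0.097 0;0 0 -0.097 0;0 0 -0.097 0;0 0 -0.097 0;0 0 -0.097 0", jaw=-1)

```text
clock: 10.25
tool_pos: [0.4555, -0.2244, 0.0573]
eef_rot: [0.623, 0.783, -0.0, -0.0]
contact_force: [0.7, -0.7, -0.3]
opening: 0.74
finger_force: 0.0
```

Request:
send_rows(rows="0 0 0 0;0 0 0 0;0 0 0 0;0 0 0.03 0;0 0 0.07 0;0 0 0.11 0;0 0 0.15 0;0 0 0.18 0;0 0 0.194 0;0 0 0.194 0")

```text
clock: 11.08
tool_pos: [0.455, -0.2242, -0.0017]
eef_rot: [0.623, 0.783, -0.0, -0.001]
contact_force: [0.1, 0.4, 0.6]
opening: 1.006
finger_force: 0.0
```

Request:
send_rows(rows="0 0 0 0;0 0 0 0;0 0 0 0;0 0 0 0;0 0 0 0;0 0 0 0;0 0 0 0;0 0 0 0;0 0 0 0;0 0 0 0", jaw=1, force=35)

```text
clock: 11.92
tool_pos: [0.4558, -0.2245, -0.0006]
eef_rot: [0.623, 0.783, 0.0, 0.0]
contact_force: [1.4, 0.2, -0.8]
opening: 0.269
finger_force: 30.6
```

Request:
send_rows(rows="0 0 0 0;0 0 0 0;0 0 0 0")

```text
clock: 12.17
tool_pos: [0.4558, -0.2245, -0.0006]
eef_rot: [0.623, 0.783, 0.0, 0.0]
contact_force: [0.8, -0.7, 0.5]
opening: 0.268
finger_force: 35.0
```

Request:
send_rows(rows="0 0 -0.03 0;0 0 -0.1 0;0 0 -0.2 0;0 0 -0.3 0;0 0 -0.394 0;0 0 -0.394 0")

```text
clock: 12.67
tool_pos: [0.458, -0.2258, 0.1225]
eef_rot: [0.623, 0.782, 0.001, 0.004]
contact_force: [0.2, -1.0, -1.4]
opening: 0.27
finger_force: 35.0
```

Request:
send_rows(rows="0.08 0.02 0 0.01;0.2 0.06 0 0.02;0.32 0.09 0 0.03;0.44 0.13 0 0.042;0.54 0.155 0 0.042;0.597 0.172 0 0.042;0.597 0.172 0 0.042;0.597 0.172 0 0.042")

```text
clock: 13.33
tool_pos: [0.4652, -0.0374, 0.1174]
eef_rot: [0.719, 0.695, -0.0, -0.0]
contact_force: [0.4, -0.2, -1.6]
opening: 0.268
finger_force: 35.0
```

Request:
send_rows(rows="0 0 0.07 0;0 0 0.14 0;0 0 0.19 0;0 0 0.22 0;0 0 0.239 0;0 0 0.239 0;0 0 0.239 0;0 0 0.239 0")

```text
clock: 14.0
tool_pos: [0.4661, -0.0388, 0.0465]
eef_rot: [0.72, 0.694, 0.0, 0.0]
contact_force: [0.5, 0.0, -2.2]
opening: 0.268
finger_force: 35.0
```

```bash
python3 - <<'E'
from plan import *
from h import *
p,H,P,ok=cloud("side","pics/s3.png")
plan([(.552,-.0414,.0785,-2)],[(.638,-.0444,.0785,-2)],[(.638,-.0444,.15,-2),(.466,.0306,.15,-2)],[(.466,.0306,.0785,-2)],[(.552,.0276,.0785,-2)],[(.638,.0246,.0785,-2)])
E
```

```text
meas [ 0.4661 -0.0386  0.0793 -2.1528] F [ 0.6 -0.3 -1.6] open 0.269 grip 35.0 t 14.1  cmd [ 0.466  -0.0384  0.0784 -2.13  ]
CALL: 0.001 0.287 0 0 x4 (need 2.1)
CALL: 0 0.287 0 0 x4 (need 2.1)
CALL: 0 0 -0.239 0 x3 (need 1.7) ; 0.229 -0.583 -0.239 0 x6 (need 4.5)
CALL: 0 0 0.239 0 x3 (need 1.7)
CALL: 0 0.287 0 0 x4 (need 2.1)
CALL: 0.001 0.287 0 0 x4 (need 2.1)
```

View pics/s3.png

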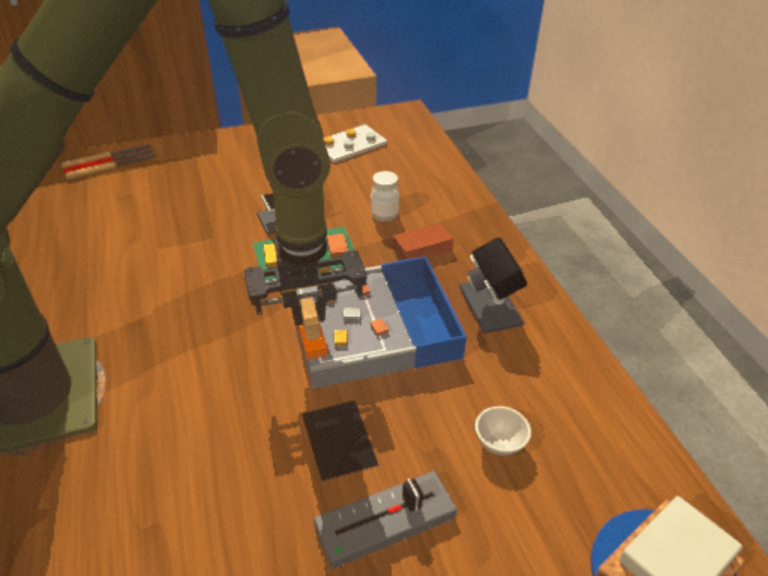

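The scraper is held at (312,335), at the near edge of the bed and behind all the chips. Wiping pass 1.

Request:
send_rows(rows="0 0.03 0 0;0 0.06 0 0;0 0.09 0 0;0 0.12 0 0;0 0.15 0 0;0 0.18 0 0;0 0.21 0 0;0 0.24 0 0;0 0.27 0 0;0.001 0.287 0 0")

```text
clock: 14.88
tool_pos: [0.5527, -0.0413, 0.0466]
eef_rot: [0.72, 0.694, 0.0, 0.0]
contact_force: [-0.6, 0.0, -1.7]
opening: 0.27
finger_force: 35.0
```

Request:
send_rows(rows="0 0.03 0 0;0 0.06 0 0;0 0.09 0 0;0 0.12 0 0;0 0.15 0 0;0 0.18 0 0;0 0.22 0 0;0 0.26 0 0;0 0.287 0 0;0 0.287 0 0")

```text
clock: 15.72
tool_pos: [0.6398, -0.0443, 0.0464]
eef_rot: [0.72, 0.694, 0.001, 0.001]
contact_force: [0.9, -0.4, -1.4]
opening: 0.27
finger_force: 35.0
```

Request:
send_rows(rows="0 0 -0.08 0;0 0 -0.16 0;0 0 -0.239 0;0.1 -0.25 -0.239 0;0.15 -0.38 -0.239 0;0.2 -0.51 -0.239 0;0.229 -0.583 -0.239 0;0.229 -0.583 -0.239 0;0.229 -0.583 -0.239 0")

```text
clock: 16.47
tool_pos: [0.4579, 0.0327, 0.1179]
eef_rot: [0.719, 0.695, -0.003, -0.003]
contact_force: [-0.9, 0.5, -2.4]
opening: 0.268
finger_force: 35.0
```

```bash
cat > chips.py <<'E'
from h import *
from plan import meas
def chips():
    for n in("top","side"):
        p,H,P,ok=cloud(n); X,Y,Z=[P[...,i] for i in range(3)]
        a=np.radians(-2.); x=(X-.540)*np.cos(a)+(Y+.012)*np.sin(a); y=-(X-.540)*np.sin(a)+(Y+.012)*np.cos(a)
        print(n,"on bed:"); blobs(ok&(abs(x)<.095)&(abs(y)<.102)&(Z>.050)&(Z<.062),P,8)
        print(n,"tray:"); blobs(ok&(x>.095)&(x<.170)&(abs(y)<.1)&(Z>.010)&(Z<.05)&~((H[...,0]>90)&(H[...,0]<135)&(H[...,1]>60)),P,8)
    print(meas()[0])
E
python3 -c "from chips import *;chips()"
```

```text
top on bed:
  px [240 195   6   3] rect c(589.7,37.7) size(15,6) longaxis -89.3 deg z 54.5 mean(589.4,36.3) n13
top tray:
  px [257 167   8  10] rect c(672.2,-14.6) size(29,21) longaxis 0.3 deg z 15.2 mean(672.1,-14.9) n75
  px [273 170  11  13] rect c(658.7,-67.0) size(39,30) longaxis 1.4 deg z 17.6 mean(658.0,-66.9) n130
side on bed:
  px [235 187  12  11] rect c(579.9,45.8) size(45,24) longaxis -83.0 deg z 55.6 mean(581.2,38.3) n78
  px [211 193  13   9] rect c(516.0,41.2) size(34,30) longaxis 62.2 deg z 55.5 mean(514.1,36.9) n82
side tray:
  px [273 206  12   8] rect c(673.7,-18.8) size(30,26) longaxis -5.1 deg z 15.6 mean(672.9,-19.2) n75
  px [273 217  16  13] rect c(659.3,-70.5) size(38,35) longaxis -0.9 deg z 18.0 mean(657.9,-72.3) n142
[np.float64(0.4649495078800535), np.float64(0.03096195468419736), np.float64(0.150863710613088), np.float64(-2.0666100022859735)]
```

Request:
send_rows(rows="0 0 0.07 0;0 0 0.14 0;0 0 0.19 0;0 0 0.22 0;0 0 0.239 0;0 0 0.239 0;0 0 0.239 0;0 0 0.239 0")

```text
clock: 17.23
tool_pos: [0.4662, 0.0305, 0.0465]
eef_rot: [0.72, 0.694, 0.001, 0.0]
contact_force: [-0.5, 0.1, -1.4]
opening: 0.268
finger_force: 35.0
```

Request:
send_rows(rows="0 0.03 0 0;0 0.06 0 0;0 0.09 0 0;0 0.12 0 0;0 0.15 0 0;0 0.18 0 0;0 0.21 0 0;0 0.24 0 0;0 0.27 0 0;0 0.287 0 0")

```text
clock: 18.07
tool_pos: [0.5529, 0.0275, 0.0467]
eef_rot: [0.72, 0.694, 0.001, 0.001]
contact_force: [-1.2, 0.8, -1.5]
opening: 0.267
finger_force: 35.0
```

Request:
send_rows(rows="0 0.03 0 0;0 0.06 0 0;0 0.09 0 0;0 0.12 0 0;0 0.15 0 0;0 0.18 0 0;0 0.22 0 0;0 0.26 0 0;0.001 0.287 0 0;0.001 0.287 0 0")

```text
clock: 18.9
tool_pos: [0.6397, 0.0246, 0.0465]
eef_rot: [0.72, 0.694, 0.001, 0.001]
contact_force: [0.9, 0.4, -1.6]
opening: 0.268
finger_force: 35.0
```

```bash
python3 - <<'E'
from plan import *
plan([(.638,.0246,.15,-2),(.56,-.09,.15,-2),(.50,-.20,.15,0)],[(.4615,-.2275,.15,0)],[(.4615,-.2275,.0325,0)],[(.4615,-.2275,.12,0)])
E
```

```text
meas [ 0.6397  0.0246  0.0792 -2.1306] F [ 0.9  0.4 -1.6] open 0.268 grip 35.0 t 18.9  cmd [ 0.638   0.0246  0.0784 -2.13  ]
CALL: 0 0 -0.239 0 x3 (need 1.7) ; -0.391 -0.246 -0.239 0 x5 (need 3.3) ; -0.765 -0.432 -0.239 -0.006 x5 (need 3.0)
CALL: -0.092 -0.128 0 0 x3 (need 1.1)
CALL: 0 0 0.392 0 x4 (need 2.8)
CALL: 0 0 -0.292 0 x4 (need 2.1)
```

Request:
send_rows(rows="0 0 -0.08 0;0 0 -0.16 0;0 0 -0.239 0;-0.15 -0.1 -0.239 0;-0.3 -0.2 -0.239 0;-0.45 -0.28 -0.239 0;-0.6 -0.35 -0.239 -0.006;-0.7 -0.4 -0.239 -0.006;-0.765 -0.432 -0.239 -0.006;-0.765 -0.432 -0.239 -0.006")

```text
clock: 19.73
tool_pos: [0.4938, -0.2071, 0.1181]
eef_rot: [0.71, 0.704, -0.003, 0.0]
contact_force: [-0.4, -0.9, -1.3]
opening: 0.272
finger_force: 35.0
```

Request:
send_rows(rows="-0.05 -0.06 0 0;-0.092 -0.128 0 0;-0.092 -0.128 0 0;-0.092 -0.128 0 0;-0.092 -0.128 0 0;-0.092 -0.128 0 0")

```text
clock: 20.23
tool_pos: [0.4622, -0.2265, 0.1178]
eef_rot: [0.706, 0.708, 0.001, 0.0]
contact_force: [0.8, 0.7, -1.7]
opening: 0.269
finger_force: 35.0
```

```bash
python3 -c "from chips import *;chips()"
```

```text
top on bed:
top tray:
  px [257 167   8  10] rect c(672.5,-14.6) size(30,21) longaxis 0.0 deg z 14.6 mean(672.5,-14.5) n71
  px [237 169  12  14] rect c(659.0,40.7) size(46,29) longaxis -12.2 deg z 18.4 mean(659.4,40.8) n115
  px [273 169  11  14] rect c(660.8,-66.9) size(41,30) longaxis 1.5 deg z 17.7 mean(657.7,-66.8) n130
side on bed:
side tray:
  px [259 189  17  13] rect c(658.3,36.0) size(44,33) longaxis -6.8 deg z 19.0 mean(659.1,35.5) n115
  px [273 206  12   9] rect c(673.9,-18.0) size(29,26) longaxis -4.8 deg z 15.1 mean(673.1,-18.9) n75
  px [273 217  16  13] rect c(659.4,-70.7) size(38,36) longaxis -1.7 deg z 18.4 mean(657.8,-72.5) n144
[np.float64(0.4621170112428681), np.float64(-0.22662447089657142), np.float64(0.15036503791618824), np.float64(0.13933534527436597)]
```

Request:
send_rows(rows="0 0 0.1 0;0 0 0.2 0;0 0 0.28 0;0 0 0.34 0;0 0 0.37 0;0 0 0.385 0;0 0 0.392 0;0 0 0.392 0;0 0 0.392 0;0 0 0.392 0")

```text
clock: 21.17
tool_pos: [0.4619, -0.2279, 0.0009]
eef_rot: [0.707, 0.707, 0.0, 0.001]
contact_force: [0.6, -0.6, -1.8]
opening: 0.267
finger_force: 35.0
```

Request:
send_rows(rows="0 0 0 0;0 0 0 0;0 0 0 0;0 0 0 0;0 0 0 0;0 0 0 0;0 0 0 0;0 0 0 0;0 0 0 0;0 0 0 0", jaw=-1)

```text
clock: 22.0
tool_pos: [0.4612, -0.2276, -0.0]
eef_rot: [0.707, 0.707, 0.0, -0.0]
contact_force: [-0.3, -0.2, -0.2]
opening: 0.987
finger_force: 0.0
```

Request:
send_rows(rows="0 0 -0.05 0;0 0 -0.12 0;0 0 -0.2 0;0 0 -0.292 0;0 0 -0.4 0;0 0 -0.4 0")

```text
clock: 22.5
tool_pos: [0.464, -0.2291, 0.1247]
eef_rot: [0.707, 0.707, 0.002, 0.004]
contact_force: [0.2, -0.2, 1.0]
opening: 1.0
finger_force: 0.0
```

```bash
cat > sl.py <<'E'
from h import *
def sl(n):
    p,H,P,ok=cloud(n); X,Y,Z=[P[...,i] for i in range(3)]; h,s,v=[H[...,i] for i in range(3)]
    r=ok&(X>.38)&(X<.60)&(Y>-.44)&(Y<-.32)
    print(n); print(" console",end='');blobs(r&(abs(Z-.0255)<.003),P,50)
    print(" top",end='');blobs(r&(Z>.058)&(Z<.07),P,5)
    print(" grip",end='');blobs(r&(Z>.033)&(Z<.07),P,5)
    print(" red",end='');blobs(r&((h<10)|(h>170))&(s>130)&(Z<.033),P,2)
    print(" white",end='');blobs(r&(Z>.058)&(v>140)&(Z<.07),P,2)
E
python3 -c "
from sl import *;sl('top');sl('side')
p,H,P,ok=cloud('top'); X,Y,Z=[P[...,i] for i in range(3)]
blobs(ok&(abs(X-.46)<.07)&(abs(Y+.228)<.09)&(Z>.008)&(Z<.07),P)
from plan import *
c=json.load(open('cmd.json'));print(c,meas()[0])
"
```

```text
top
 console  px [374 201  21   9] rect c(572.4,-378.9) size(58,24) longaxis 88.6 deg z 25.0 mean(574.2,-386.6) n84
 top grip red whiteside
 console  px [209 314  95  61] rect c(490.4,-387.5) size(189,73) longaxis 6.5 deg z 25.8 mean(482.3,-391.6) n2356
 top  px [268 319  14  15] rect c(530.3,-382.9) size(28,20) longaxis -86.6 deg z 64.5 mean(530.1,-384.2) n132
 grip  px [268 319  14  22] rect c(530.6,-383.4) size(29,20) longaxis -84.4 deg z 62.6 mean(529.0,-386.7) n221
 red  px [258 337  10   5] rect c(504.8,-386.5) size(21,7) longaxis 3.3 deg z 29.5 mean(504.7,-386.4) n31
 white  px [272 319   2   3] rect c(529.2,-371.2) size(4,2) longaxis -77.1 deg z 66.4 mean(529.6,-371.4) n3
  px [268 321   2   2] rect c(521.6,-370.5) size(3,0) longaxis 21.8 deg z 62.9 mean(521.6,-370.5) n2
  px [275 325   3   5] rect c(531.6,-388.5) size(8,1) longaxis -85.1 deg z 66.4 mean(531.8,-389.0) n5
  px [314 236  23  14] rect c(460.9,-204.3) size(63,37) longaxis -89.4 deg z 27.5 mean(459.5,-201.4) n275
[0.461553987903361, -0.22757696998514015, 0.12010000000000001, 0.02999999999999936] [np.float64(0.461032244162374), np.float64(-0.2274331478133168), np.float64(0.1525977973846634), np.float64(0.031462447009678866)]
```

```bash
python3 - <<'E'
import cv2,numpy as np
from plant import eyes
p,_=eyes.snapshot("side")
a=cv2.resize(p[305:380,205:310,::-1],(735,525),interpolation=cv2.INTER_CUBIC); cv2.imwrite("pics/con.png",a)
E
```

```text
(no output)
```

View pics/con.png

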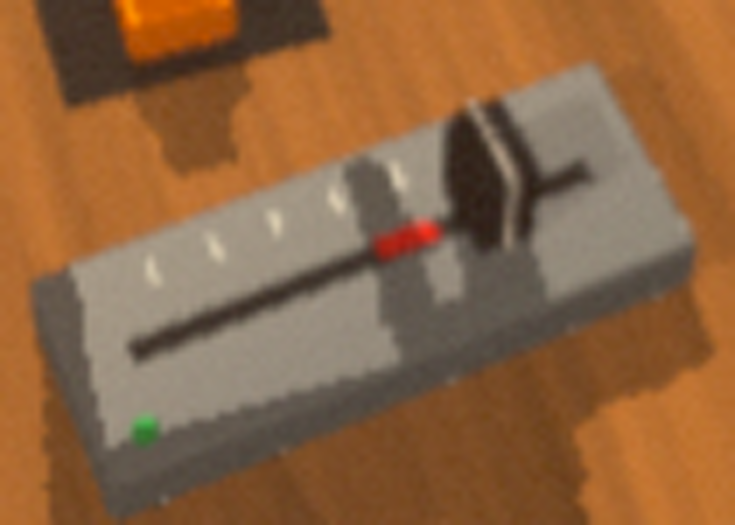

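The crop shows the red tab on the track at crop (408,240) and the slider centred near (495,185), so the slider needs to move about 26 mm toward the robot.

```bash
python3 - <<'E'
from plan import *
plan([(.5302,-.3805,.12,6.7)],[(.5302,-.3805,.038,6.7)],[(.5302-.0263*.993,-.3805-.0263*.117,.038,6.7)],[(.504,-.3836,.15,6.7)],start=[.461554,-.227577,.1528,.03])
E
```

```text
meas [ 0.4605 -0.2272  0.1519  0.0404] F [-0.3  0.5 -0.1] open 1.002 grip 0.0 t 22.7  cmd [ 0.4616 -0.2276  0.1528  0.03  ]
CALL: -0.51 0.229 0.109 -0.019 x6 (need 4.1)
CALL: 0 0 0.274 0 x3 (need 2.0)
CALL: 0 -0.088 0 0 x2 (need 0.6)
CALL: 0 0 -0.374 0 x4 (need 2.7)
```

Request:
send_rows(rows="-0.15 0.06 0 -0.01;-0.3 0.12 0.03 -0.019;-0.42 0.18 0.06 -0.019;-0.51 0.229 0.109 -0.019;-0.51 0.229 0.109 -0.019;-0.51 0.229 0.109 -0.019;-0.51 0.229 0.109 -0.019")

```text
clock: 23.28
tool_pos: [0.5286, -0.3789, 0.0853]
eef_rot: [0.663, 0.748, 0.0, -0.002]
contact_force: [0.9, 1.1, -0.8]
opening: 1.001
finger_force: 0.0
```

Request:
send_rows(rows="0 0 0.08 0;0 0 0.16 0;0 0 0.22 0;0 0 0.25 0;0 0 0.274 0;0 0 0.274 0;0 0 0.274 0")

```text
clock: 23.87
tool_pos: [0.5303, -0.3801, 0.0057]
eef_rot: [0.663, 0.748, 0.0, 0.0]
contact_force: [-0.6, -0.1, 0.5]
opening: 0.999
finger_force: 0.0
```

Request:
send_rows(rows="0 0 0 0;0 0 0 0;0 0 0 0;0 0 0 0;0 0 0 0;0 0 0 0;0 0 0 0;0 0 0 0;0 0 0 0;0 0 0 0", jaw=1, force=20)

```text
clock: 24.7
tool_pos: [0.53, -0.3805, 0.0051]
eef_rot: [0.663, 0.748, 0.0, -0.0]
contact_force: [0.1, 0.1, -0.0]
opening: 0.265
finger_force: 0.0
```

Request:
send_rows(rows="0 0 0 0;0 0 0 0;0 0 0 0")

```text
clock: 24.95
tool_pos: [0.5302, -0.3805, 0.0051]
eef_rot: [0.664, 0.748, 0.0, 0.0]
contact_force: [0.8, -0.2, 0.5]
opening: 0.227
finger_force: 20.0
```

Request:
send_rows(rows="0 -0.02 0 0;0 -0.04 0 0;0 -0.06 0 0;0 -0.08 0 0;0 -0.088 0 0;0 -0.088 0 0;0 -0.088 0 0;0 -0.088 0 0")

```text
clock: 25.62
tool_pos: [0.5027, -0.3836, 0.005]
eef_rot: [0.664, 0.748, -0.0, -0.001]
contact_force: [-1.3, 1.1, 1.0]
opening: 0.224
finger_force: 20.0
```

Request:
send_rows(rows="0 0 0 0;0 0 0 0;0 0 0 0;0 0 0 0;0 0 0 0;0 0 0 0;0 0 0 0;0 0 0 0", jaw=-1)

```text
clock: 26.28
tool_pos: [0.5038, -0.3837, 0.0051]
eef_rot: [0.663, 0.748, 0.0, 0.0]
contact_force: [-0.3, 0.5, -0.2]
opening: 0.808
finger_force: 0.0
```

Request:
send_rows(rows="0 0 -0.05 0;0 0 -0.12 0;0 0 -0.2 0;0 0 -0.292 0;0 0 -0.374 0;0 0 -0.374 0")

```text
clock: 26.78
tool_pos: [0.5066, -0.3859, 0.1224]
eef_rot: [0.664, 0.748, 0.001, 0.005]
contact_force: [-0.0, -0.7, 0.6]
opening: 1.0
finger_force: 0.0
```

```bash
python3 - <<'E'
from sl import *; sl("side")
p,_=eyes.snapshot("side")
cv2.imwrite("pics/con2.png",cv2.resize(p[305:380,205:310,::-1],(735,525),interpolation=cv2.INTER_CUBIC))
from plan import *
plan([(.512,-.2,.17,0)],[(.512,.05,.17,0)],[(.5826,.2306,.17,-8.3)])
E
```

```text
side
 console  px [209 314  95  62] rect c(491.1,-387.9) size(190,73) longaxis 6.7 deg z 25.8 mean(485.2,-391.4) n2382
 top  px [256 324  13  15] rect c(502.1,-385.9) size(29,20) longaxis -85.5 deg z 64.9 mean(501.7,-387.2) n132
 grip  px [256 324  13  22] rect c(502.2,-386.6) size(30,20) longaxis -86.5 deg z 62.8 mean(500.8,-390.6) n224
 red white  px [258 324   9  13] rect c(502.9,-385.2) size(28,7) longaxis -84.6 deg z 65.3 mean(502.9,-385.4) n33
meas [ 0.5042 -0.3841  0.1509  6.8644] F [-0.4  0.3 -0.9] open 0.999 grip 0.0 t 26.9  cmd [ 0.5041 -0.3837  0.1501  6.87  ]
CALL: 0.605 0.099 -0.066 0.019 x6 (need 4.4)
CALL: 0.833 0.001 0 0 x7 (need 6.0)
CALL: 0.602 0.235 0 0.023 x6 (need 4.7)
```

View pics/con2.png

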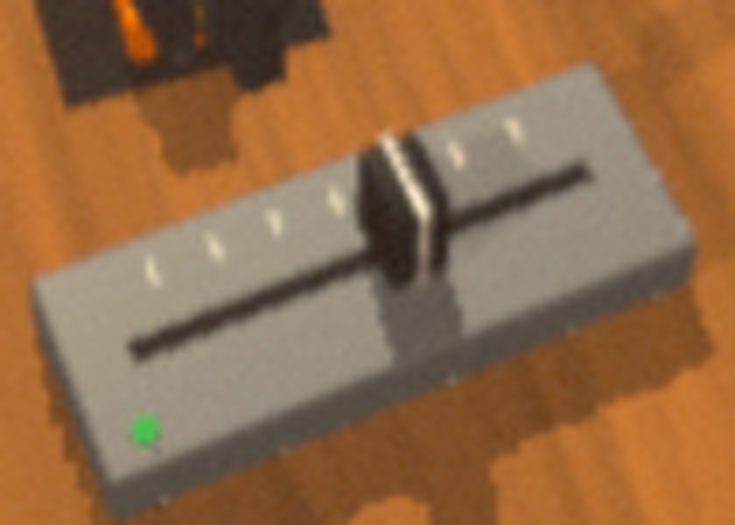

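The slider now stands over the spot where the tab was: base centre at crop (406,245) against tab centre (408,240), so within about 1 mm. I'll recheck from the top camera once the arm is clear.

Request:
send_rows(rows="0.12 0.02 -0.066 0.005;0.25 0.04 -0.066 0.01;0.38 0.06 -0.066 0.019;0.5 0.08 -0.066 0.019;0.605 0.099 -0.066 0.019;0.605 0.099 -0.066 0.019")

```text
clock: 27.38
tool_pos: [0.5114, -0.1902, 0.1354]
eef_rot: [0.703, 0.711, 0.001, -0.004]
contact_force: [-0.3, -0.4, -1.1]
opening: 1.001
finger_force: 0.0
```

Request:
send_rows(rows="0.13 0 0 0;0.26 0 0 0;0.39 0 0 0;0.52 0 0 0;0.65 0 0 0;0.78 0 0 0;0.833 0 0 0;0.833 0 0 0;0.833 0 0 0")

```text
clock: 28.13
tool_pos: [0.5106, 0.0503, 0.136]
eef_rot: [0.706, 0.708, -0.001, -0.001]
contact_force: [-0.2, -0.6, 0.5]
opening: 0.993
finger_force: 0.0
```

```bash
cat > pl.py <<'E'
from h import *
def pl(n="top"):
    p,H,P,ok=cloud(n); X,Y,Z=[P[...,i] for i in range(3)]; h,s,v=[H[...,i] for i in range(3)]
    print("plaques mat",n); r=ok&(X>.36)&(X<.68)&(Y>.13)&(Y<.31); blobs(r&(Z>.008)&(Z<.03),P)
    print("bed"); r=ok&(X>.45)&(X<.61)&(Y>-.11)&(Y<.085); blobs(r&(Z>.052)&(Z<.07),P)
    print("scraper"); r=ok&(X>.38)&(X<.55)&(Y>-.32)&(Y<-.14); blobs(r&(Z>.055)&(Z<.07),P);blobs(r&(Z>.01)&(Z<.07),P)
E
python3 - <<'E'
from sl import *;from pl import pl; sl("top");pl()
E
```

```text
top
 console  px [370 200  35  67] rect c(490.0,-383.6) size(189,73) longaxis 7.1 deg z 25.3 mean(486.7,-382.7) n1051
 top  px [385 224  11   8] rect c(502.5,-382.5) size(28,19) longaxis -78.3 deg z 63.1 mean(501.9,-381.3) n66
 grip  px [382 224  14   9] rect c(501.8,-381.8) size(30,20) longaxis -81.8 deg z 62.0 mean(501.2,-379.2) n90
 red whiteplaques mat top
  px [168 193  21  15] rect c(582.8,230.8) size(60,38) longaxis 82.0 deg z 13.7 mean(582.8,230.3) n240
  px [162 238  23  14] rect c(450.9,239.9) size(62,36) longaxis 84.9 deg z 14.2 mean(450.6,238.8) n254
bed
scraper
  px [324 237  25   9] rect c(461.9,-229.3) size(70,23) longaxis -89.4 deg z 61.8 mean(461.0,-228.0) n208
  px [315 236  38  13] rect c(461.6,-229.0) size(110,36) longaxis -90.0 deg z 32.8 mean(459.4,-224.0) n463
```

```bash
cat > red.py <<'E'
from h import *
u=np.array([np.cos(np.radians(6.9)),np.sin(np.radians(6.9))])
def ray(n,px,z):
    c=eyes.calibration(n); f=192/np.tan(np.radians(c["fov_y"]/2)); K=np.array([[f,0,c["cx"]],[0,f,c["cy"]],[0,0,1]])
    r=cv2.undistortPoints(np.array([[px]],float),K,c["dist_coeffs"])[0,0]; W=c["world_from_camera"]; d=W[:3,:3]@[*r,1]; o=W[:3,3]
    return (o+d*(z-o[2])/d[2])[:2]
def cen(w):
    v,uu=np.mgrid[:384,:512]; return [(w*uu).sum()/w.sum(),(w*v).sum()/w.sum()]
for n,box in(("top",(218,240,376,396)),("side",(330,348,250,275))):
    p=np.load(f"{n}0.npz")["p"].astype(float); w=np.clip(p[...,0]-np.maximum(p[...,1],p[...,2])-45,0,None); m=np.zeros_like(w); m[box[0]:box[1],box[2]:box[3]]=1; w=w*m
    print(n,"red along", [1000*ray(n,cen(w),z)@u for z in(.0255,.028,.03)])
    q,H,P,ok=cloud(n); X,Y,Z=[P[...,i] for i in range(3)]; r=ok&(X>.46)&(X<.55)&(Y>-.43)&(Y<-.34)&(Z>.0605)&(Z<.068)
    lum=q.astype(float).mean(-1); wl=np.clip(lum-110,0,None)*r
    print(n,"slider top along",1000*ray(n,cen(r*1.),.0635)@u, "white line", 1000*ray(n,cen(wl),.0635)@u if wl.sum()>0 else None, r.sum())
E
python3 red.py
```

```text
top red along [np.float64(454.9751984510669), np.float64(454.79569188105467), np.float64(454.65208662504483)]
top slider top along 452.96044601911126 white line 452.57776519145824 56
side red along [np.float64(455.1892216149794), np.float64(454.5271572878528), np.float64(453.99750582615155)]
side slider top along 452.1839453772798 white line 453.35301210417947 121
```

```bash
python3 - <<'E'
from plan import *
m,_=meas()
plan([(.512,-.2,.17,0)],[(.5037,-.3837,.13,6.8)],[(.5037,-.3837,.038,6.8)],[(.5055,-.3835,.038,6.8)],[(.5055,-.3835,.15,6.8)],[(.512,-.19,.17,0)],[(.512,.05,.17,0)],start=[.512,.05,.17,.0])
E
```

```text
meas [ 0.5112  0.0476  0.1695 -0.1674] F [-1.3 -0.2  0.2] open 1.004 grip 0.0 t 28.3  cmd [0.512 0.05  0.17  0.   ]
CALL: -0.833 0 0 0 x7 (need 6.0)
CALL: -0.613 -0.028 0.133 -0.019 x6 (need 4.5)
CALL: 0 0 0.307 0 x4 (need 2.2)
CALL: 0 0.006 0 0 x2 (need 0.0)
CALL: 0 0 -0.373 0 x4 (need 2.7)
CALL: 0.638 0.099 -0.067 0.019 x6 (need 4.7)
CALL: 0.8 0 0 0 x7 (need 5.8)
```

Request:
send_rows(rows="-0.13 0 0 0;-0.26 0 0 0;-0.39 0 0 0;-0.52 0 0 0;-0.65 0 0 0;-0.78 0 0 0;-0.833 0 0 0;-0.833 0 0 0")

```text
clock: 29.0
tool_pos: [0.5097, -0.2082, 0.1372]
eef_rot: [0.711, 0.703, -0.002, 0.002]
contact_force: [0.6, 0.4, -0.0]
opening: 1.004
finger_force: 0.0
```

Request:
send_rows(rows="-0.12 0 0.02 -0.01;-0.25 -0.01 0.05 -0.019;-0.38 -0.02 0.08 -0.019;-0.5 -0.02 0.11 -0.019;-0.613 -0.028 0.133 -0.019;-0.613 -0.028 0.133 -0.019;-0.613 -0.028 0.133 -0.019;-0.613 -0.028 0.133 -0.019;-0.613 -0.028 0.133 -0.019;-0.613 -0.028 0.133 -0.019")

```text
clock: 29.83
tool_pos: [0.5042, -0.3817, 0.0975]
eef_rot: [0.662, 0.749, 0.001, -0.0]
contact_force: [0.3, 0.7, 0.5]
opening: 1.003
finger_force: 0.0
```

```bash
python3 - <<'E'
from plan import *
m,_=meas()
plan([(.5037,-.3837,.038,6.8)],[(.5055,-.3835,.038,6.8)],[(.5055,-.3835,.15,6.8)],[(.512,-.19,.17,0)],[(.512,.05,.17,0)],start=[float(v) for v in m])
E
```

```text
meas [ 0.5042 -0.3817  0.1302  7.0248] F [0.3 0.7 0.5] open 1.003 grip 0.0 t 29.8  cmd [ 0.5042 -0.3817  0.1302  7.0248]
CALL: -0.007 -0.002 0.307 0.001 x4 (need 2.2)
CALL: 0 0.006 0 0 x2 (need 0.0)
CALL: 0 0 -0.373 0 x4 (need 2.7)
CALL: 0.639 0.096 -0.067 0.019 x6 (need 4.7)
CALL: 0.8 -0.002 0 0 x7 (need 5.8)
```

Request:
send_rows(rows="0 0 0.08 0;0 0 0.16 0;0 0 0.24 0;0 0 0.28 0;0 0 0.307 0;0 0 0.307 0;0 0 0.307 0;0 0 0.307 0")

```text
clock: 30.5
tool_pos: [0.5042, -0.3844, 0.0064]
eef_rot: [0.663, 0.748, 0.0, 0.001]
contact_force: [-0.1, 0.1, -0.3]
opening: 1.002
finger_force: 0.0
```

Request:
send_rows(rows="0 0 0 0;0 0 0 0;0 0 0 0;0 0 0 0;0 0 0 0;0 0 0 0;0 0 0 0;0 0 0 0;0 0 0 0;0 0 0 0", jaw=1, force=20)

```text
clock: 31.33
tool_pos: [0.5032, -0.3838, 0.005]
eef_rot: [0.663, 0.748, 0.0, -0.0]
contact_force: [0.3, 0.3, 0.7]
opening: 0.27
finger_force: 0.0
```

Request:
send_rows(rows="0 0 0 0;0 0 0 0;0 0 0 0;0 0 0 0")

```text
clock: 31.67
tool_pos: [0.5032, -0.3838, 0.005]
eef_rot: [0.664, 0.748, 0.0, -0.0]
contact_force: [-0.3, -1.1, 0.8]
opening: 0.226
finger_force: 20.0
```

```bash
python3 -c "
from plan import *
m,s=meas();print(m,s['opening'],s['finger_force'])"
```

```text
[np.float64(0.5031677408831972), np.float64(-0.3838399265169075), np.float64(0.0377201275575165), np.float64(6.860305658198994)] 0.2256649687309825 19.9999725446105
```

Request:
send_rows(rows="0 0.004 0 0;0 0.008 0 0;0 0.008 0 0;0 0.008 0 0;0 0.008 0 0;0 0.008 0 0")

```text
clock: 32.17
tool_pos: [0.5054, -0.3836, 0.005]
eef_rot: [0.664, 0.748, -0.0, -0.0]
contact_force: [-0.7, 0.6, 0.0]
opening: 0.225
finger_force: 20.0
```

Request:
send_rows(rows="0 0 0 0;0 0 0 0;0 0 0 0;0 0 0 0;0 0 0 0;0 0 0 0;0 0 0 0;0 0 0 0", jaw=-1)

```text
clock: 32.83
tool_pos: [0.5057, -0.3836, 0.0051]
eef_rot: [0.663, 0.748, 0.0, 0.0]
contact_force: [-0.3, -0.3, 0.5]
opening: 0.804
finger_force: 0.0
```

Request:
send_rows(rows="0 0 -0.05 0;0 0 -0.12 0;0 0 -0.2 0;0 0 -0.292 0;0 0 -0.373 0;0 0 -0.373 0")

```text
clock: 33.33
tool_pos: [0.5085, -0.3857, 0.1221]
eef_rot: [0.664, 0.748, 0.001, 0.005]
contact_force: [-0.2, -0.9, -0.3]
opening: 0.999
finger_force: 0.0
```

Request:
send_rows(rows="0.13 0.02 -0.067 0.01;0.26 0.04 -0.067 0.019;0.39 0.06 -0.067 0.019;0.52 0.08 -0.067 0.019;0.639 0.096 -0.067 0.019;0.639 0.096 -0.067 0.019;0.639 0.096 -0.067 0.019")

```text
clock: 33.92
tool_pos: [0.5114, -0.1868, 0.1367]
eef_rot: [0.705, 0.709, 0.0, -0.001]
contact_force: [-0.5, -1.3, -0.8]
opening: 1.0
finger_force: 0.0
```

Request:
send_rows(rows="0.13 0 0 0;0.26 0 0 0;0.39 0 0 0;0.52 0 0 0;0.65 0 0 0;0.75 0 0 0;0.8 0 0 0;0.8 0 0 0;0.8 0 0 0")

```text
clock: 34.67
tool_pos: [0.5116, 0.0488, 0.1369]
eef_rot: [0.707, 0.707, -0.0, 0.0]
contact_force: [-0.2, -0.4, -0.3]
opening: 0.999
finger_force: 0.0
```

```bash
python3 red.py; python3 - <<'E'
from plan import *
m,s=meas()
plan([(.5828,.2306,.15,-8)],[(.5828,.2306,.0025,-8)],[(.5828,.2306,.12,-8)],start=[float(v) for v in m])
E
```

```text
top red along [np.float64(454.9751984510669), np.float64(454.79569188105467), np.float64(454.65208662504483)]
top slider top along 454.7123138223217 white line 455.2605741981948 57
side red along [np.float64(455.1892216149794), np.float64(454.5271572878528), np.float64(453.99750582615155)]
side slider top along 455.02923367087647 white line 455.86093602326656 119
meas [ 0.5115  0.0471  0.1697 -0.1981] F [-0.  -0.5 -0.1] open 0.997 grip 0.0 t 34.8  cmd [ 0.5115  0.0471  0.1697 -0.1981]
CALL: 0.613 0.236 0.066 0.022 x6 (need 4.7)
CALL: 0 0 0.491 0 x5 (need 3.5)
CALL: 0 0 -0.391 0 x4 (need 2.8)
```

Request:
send_rows(rows="0.13 0.05 0.02 0.01;0.26 0.1 0.04 0.022;0.39 0.15 0.066 0.022;0.52 0.2 0.066 0.022;0.613 0.236 0.066 0.022;0.613 0.236 0.066 0.022;0.613 0.236 0.066 0.022;0.613 0.236 0.066 0.022;0.613 0.236 0.066 0.022;0.613 0.236 0.066 0.022")

```text
clock: 35.6
tool_pos: [0.5821, 0.2312, 0.1175]
eef_rot: [0.755, 0.655, -0.001, 0.0]
contact_force: [-0.2, 0.6, -0.2]
opening: 1.001
finger_force: 0.0
```

```bash
python3 - <<'E'
from plan import *
m,s=meas()
plan([(.5828,.2306,.003,-8)],start=[float(v) for v in m])
E
```

```text
meas [ 0.5821  0.2312  0.1502 -8.1074] F [-0.2  0.6 -0.2] open 1.001 grip 0.0 t 35.6  cmd [ 0.5821  0.2312  0.1502 -8.1074]
CALL: -0.002 0.003 0.491 0 x5 (need 3.5)
```

Request:
send_rows(rows="0 0 0.12 0;0 0 0.24 0;0 0 0.34 0;0 0 0.41 0;0 0 0.45 0;0 0 0.48 0;0 0 0.491 0;0 0 0.491 0;0 0 0.491 0")

```text
clock: 36.35
tool_pos: [0.5829, 0.2343, -0.0288]
eef_rot: [0.754, 0.657, 0.001, 0.0]
contact_force: [0.0, 0.5, 0.4]
opening: 1.0
finger_force: 0.0
```

Request:
send_rows(rows="0 0 0 0;0 0 0 0;0 0 0 0;0 0 0 0;0 0 0 0;0 0 0 0;0 0 0 0;0 0 0 0;0 0 0 0;0 0 0 0", jaw=1, force=30)

```text
clock: 37.18
tool_pos: [0.5822, 0.2341, -0.0299]
eef_rot: [0.754, 0.657, 0.0, 0.0]
contact_force: [0.0, -0.7, -0.1]
opening: 0.402
finger_force: 29.9
```

Request:
send_rows(rows="0 0 0 0;0 0 0 0")

```text
clock: 37.35
tool_pos: [0.5821, 0.2341, -0.03]
eef_rot: [0.754, 0.657, 0.0, 0.0]
contact_force: [0.3, -0.8, -0.3]
opening: 0.403
finger_force: 29.9
```

```bash
python3 - <<'E'
from plan import *
m,s=meas()
plan([(.5828,.2306,.13,-8)],[(.526,.036,.13,-2)],[(.526,.036,.0485,-2)],[(.526,.036,.13,-2)],start=[float(v) for v in m])
E
```

```text
meas [ 5.8210e-01  2.3410e-01  2.7000e-03 -7.8949e+00] F [ 0.3 -0.8 -0.3] open 0.403 grip 29.9 t 37.4  cmd [ 5.8210e-01  2.3410e-01  2.7000e-03 -7.8949e+00]
CALL: -0.011 0.004 -0.424 0 x5 (need 3.1)
CALL: -0.669 -0.099 0 -0.016 x6 (need 4.9)
CALL: 0 0 0.271 0 x3 (need 2.0)
CALL: 0 0 -0.271 0 x3 (need 2.0)
```

Request:
send_rows(rows="0 0 -0.05 0;0 0 -0.13 0;0 0 -0.22 0;0 0 -0.31 0;0 0 -0.39 0;0 0 -0.424 0;0 0 -0.424 0")

```text
clock: 37.93
tool_pos: [0.5834, 0.2348, 0.1003]
eef_rot: [0.754, 0.657, 0.002, 0.001]
contact_force: [0.8, 0.0, -1.5]
opening: 0.402
finger_force: 29.9
```

Request:
send_rows(rows="-0.1 -0.02 0 0;-0.22 -0.03 0 -0.008;-0.34 -0.05 0 -0.016;-0.46 -0.07 0 -0.016;-0.57 -0.085 0 -0.016;-0.64 -0.095 0 -0.016;-0.669 -0.099 0 -0.016;-0.669 -0.099 0 -0.016;-0.669 -0.099 0 -0.016;-0.669 -0.099 0 -0.016")

```text
clock: 38.77
tool_pos: [0.5254, 0.0421, 0.0968]
eef_rot: [0.719, 0.695, 0.001, -0.001]
contact_force: [-0.4, 0.8, -2.6]
opening: 0.407
finger_force: 29.9
```

Request:
send_rows(rows="0 0 0.08 0;0 0 0.16 0;0 0 0.21 0;0 0 0.24 0;0 0 0.26 0;0 0 0.271 0;0 0 0.271 0;0 0 0.271 0;0 0 0.271 0")

```text
clock: 39.52
tool_pos: [0.5256, 0.0396, 0.0166]
eef_rot: [0.72, 0.694, 0.001, 0.0]
contact_force: [0.6, 0.5, -1.9]
opening: 0.404
finger_force: 29.9
```

```bash
python3 - <<'E'
from plan import *
print(np.round(meas()[0],4))
E
```

```text
[ 0.5256  0.0396  0.0493 -2.128 ]
```

Request:
send_rows(rows="0 0 0.002 0;0 0 0.002 0;0 0 0.002 0")

```text
clock: 39.77
tool_pos: [0.5251, 0.0394, 0.0156]
eef_rot: [0.72, 0.694, 0.0, 0.0]
contact_force: [-0.6, 0.2, -2.0]
opening: 0.408
finger_force: 29.9
```

Request:
send_rows(rows="0 0 0 0;0 0 0 0;0 0 0 0;0 0 0 0;0 0 0 0;0 0 0 0;0 0 0 0", jaw=-1)

```text
clock: 40.35
tool_pos: [0.5249, 0.0394, 0.0153]
eef_rot: [0.72, 0.694, 0.0, -0.0]
contact_force: [-0.5, -0.8, 0.7]
opening: 0.909
finger_force: 0.0
```

Request:
send_rows(rows="0 0 -0.05 0;0 0 -0.12 0;0 0 -0.2 0;0 0 -0.28 0;0 0 -0.34 0;0 0 -0.34 0;0 0 -0.34 0;0 0 -0.34 0")

```text
clock: 41.02
tool_pos: [0.5243, 0.0394, 0.1167]
eef_rot: [0.72, 0.694, -0.0, -0.0]
contact_force: [0.3, -1.1, -0.0]
opening: 1.001
finger_force: 0.0
```

```bash
python3 - <<'E'
from plan import *
from pl import pl; pl("side")
m,s=meas()
plan([(.4508,.2388,.15,-5)],[(.4508,.2388,.003,-5)],start=[float(v) for v in m])
E
```

```text
plaques mat side
  px [176 162  13  15] rect c(451.4,235.4) size(64,36) longaxis 84.6 deg z 15.1 mean(451.0,232.7) n167
bed
  px [213 188  18  18] rect c(524.2,33.1) size(64,36) longaxis 89.7 deg z 59.7 mean(524.4,30.1) n229
scraper
  px [216 265  17  27] rect c(461.7,-233.1) size(70,24) longaxis 89.5 deg z 62.8 mean(461.2,-235.9) n281
  px [212 265  27  47] rect c(461.6,-232.6) size(110,36) longaxis -89.6 deg z 36.1 mean(458.6,-247.9) n714
meas [ 0.524   0.0394  0.149  -2.1235] F [-0.4 -0.8 -1. ] open 0.996 grip 0.0 t 41.1  cmd [ 0.524   0.0394  0.149  -2.1235]
CALL: 0.655 -0.269 -0.003 0.008 x7 (need 5.1)
CALL: 0 0 0.49 0 x5 (need 3.5)
```

Request:
send_rows(rows="0.12 -0.05 0 0;0.24 -0.1 0 0.008;0.36 -0.15 0 0.008;0.48 -0.2 0 0.008;0.58 -0.24 0 0.008;0.655 -0.269 0 0.008;0.655 -0.269 0 0.008;0.655 -0.269 0 0.008;0.655 -0.269 0 0.008;0.655 -0.269 0 0.008")

```text
clock: 41.9
tool_pos: [0.4519, 0.2368, 0.1169]
eef_rot: [0.738, 0.675, -0.001, 0.0]
contact_force: [0.5, 0.3, -0.2]
opening: 1.001
finger_force: 0.0
```

Request:
send_rows(rows="0 0 0.12 0;0 0 0.24 0;0 0 0.34 0;0 0 0.41 0;0 0 0.45 0;0 0 0.475 0;0 0 0.487 0;0 0 0.487 0;0 0 0.487 0")

```text
clock: 42.65
tool_pos: [0.4523, 0.2388, -0.0279]
eef_rot: [0.737, 0.675, 0.001, 0.0]
contact_force: [0.3, 0.3, -0.3]
opening: 0.996
finger_force: 0.0
```

Request:
send_rows(rows="0 0 0 0;0 0 0 0;0 0 0 0;0 0 0 0;0 0 0 0;0 0 0 0;0 0 0 0;0 0 0 0;0 0 0 0;0 0 0 0", jaw=1, force=30)

```text
clock: 43.48
tool_pos: [0.4516, 0.2388, -0.0288]
eef_rot: [0.737, 0.676, 0.0, -0.0]
contact_force: [0.1, -0.3, 0.6]
opening: 0.402
finger_force: 30.0
```

Request:
send_rows(rows="0 0 0 0;0 0 0 0")

```text
clock: 43.65
tool_pos: [0.4516, 0.2388, -0.0288]
eef_rot: [0.737, 0.676, 0.0, -0.0]
contact_force: [0.0, 0.2, 0.2]
opening: 0.404
finger_force: 30.0
```

```bash
python3 - <<'E'
from plan import *
m,s=meas()
plan([(.4508,.2388,.14,-5)],[(.526,-.03,.14,-2)],[(.526,-.058,.14,-2)],[(.526,-.058,.0483,-2)],[(.526,-.058,.14,-2)],start=[float(v) for v in m])
E
```

```text
meas [ 4.5160e-01  2.3880e-01  3.9000e-03 -5.0068e+00] F [0.  0.2 0.2] open 0.404 grip 30.0 t 43.6  cmd [ 4.5160e-01  2.3880e-01  3.9000e-03 -5.0068e+00]
CALL: 0 -0.003 -0.454 0 x5 (need 3.3)
CALL: -0.871 0.328 0 -0.008 x8 (need 6.7)
CALL: -0.093 0.004 0 0 x2 (need 0.7)
CALL: 0 0 0.306 0 x4 (need 2.2)
CALL: 0 0 -0.306 0 x4 (need 2.2)
```

Request:
send_rows(rows="0 0 -0.05 0;0 0 -0.13 0;0 0 -0.22 0;0 0 -0.31 0;0 0 -0.4 0;0 0 -0.454 0;0 0 -0.454 0")

```text
clock: 44.23
tool_pos: [0.4532, 0.2396, 0.1101]
eef_rot: [0.737, 0.675, 0.003, 0.001]
contact_force: [0.6, 0.5, -2.8]
opening: 0.406
finger_force: 30.0
```

Request:
send_rows(rows="-0.1 0.04 0 0;-0.22 0.08 0 -0.008;-0.34 0.13 0 -0.008;-0.46 0.17 0 -0.008;-0.58 0.22 0 -0.008;-0.7 0.26 0 -0.008;-0.8 0.3 0 -0.008;-0.871 0.328 0 -0.008;-0.871 0.328 0 -0.008")

```text
clock: 44.98
tool_pos: [0.5272, -0.0376, 0.1061]
eef_rot: [0.723, 0.69, -0.001, 0.001]
contact_force: [0.1, -1.0, -3.1]
opening: 0.403
finger_force: 30.0
```

Request:
send_rows(rows="-0.06 0 0 0;-0.093 0 0 0;-0.093 0 0 0;-0.093 0 0 0;-0.093 0 0 0;-0.093 0 0 0")

```text
clock: 45.48
tool_pos: [0.5257, -0.0564, 0.1072]
eef_rot: [0.719, 0.695, 0.0, -0.0]
contact_force: [-0.3, 0.4, -2.1]
opening: 0.402
finger_force: 30.0
```

Request:
send_rows(rows="0 0 0.08 0;0 0 0.16 0;0 0 0.21 0;0 0 0.25 0;0 0 0.28 0;0 0 0.295 0;0 0 0.302 0;0 0 0.302 0;0 0 0.302 0;0 0 0.302 0")

```text
clock: 46.32
tool_pos: [0.5263, -0.058, 0.0175]
eef_rot: [0.72, 0.694, 0.0, 0.0]
contact_force: [-0.7, -0.1, -2.2]
opening: 0.399
finger_force: 30.0
```

```bash
python3 - <<'E'
from plan import *
print(np.round(meas()[0],4))
E
```

```text
[ 0.5263 -0.058   0.0502 -2.1324]
```

Request:
send_rows(rows="0 0 0.003 0;0 0 0.003 0;0 0 0.003 0")

```text
clock: 46.57
tool_pos: [0.526, -0.0581, 0.0162]
eef_rot: [0.72, 0.694, 0.0, 0.0]
contact_force: [-0.7, 0.1, -0.1]
opening: 0.406
finger_force: 30.0
```

Request:
send_rows(rows="0 0 0 0;0 0 0 0;0 0 0 0;0 0 0 0;0 0 0 0;0 0 0 0;0 0 0 0", jaw=-1)

```text
clock: 47.15
tool_pos: [0.5258, -0.058, 0.0159]
eef_rot: [0.72, 0.694, 0.0, -0.0]
contact_force: [0.0, 0.7, 0.2]
opening: 0.913
finger_force: 0.0
```

Request:
send_rows(rows="0 0 -0.05 0;0 0 -0.12 0;0 0 -0.2 0;0 0 -0.28 0;0 0 -0.34 0;0 0 -0.34 0;0 0 -0.34 0;0 0 -0.34 0")

```text
clock: 47.82
tool_pos: [0.5251, -0.0579, 0.1173]
eef_rot: [0.72, 0.694, -0.0, -0.0]
contact_force: [0.5, -0.4, -0.2]
opening: 0.999
finger_force: 0.0
```

```bash
python3 - <<'E'
from plan import *
m,s=meas()
plan([(.515,.19,.16,0)],[(.492,.3627,.13,6)],[(.492,.3627,.065,6)],start=[float(v) for v in m])
E
```

```text
meas [ 0.5251 -0.0579  0.15   -2.125 ] F [ 0.5 -0.4 -0.2] open 0.999 grip 0.0 t 47.8  cmd [ 0.5251 -0.0579  0.15   -2.125 ]
CALL: 0.825 -0.064 -0.033 -0.006 x7 (need 6.0)
CALL: 0.575 -0.077 0.1 -0.017 x6 (need 4.2)
CALL: 0 0 0.216 0 x3 (need 1.6)
```

Request:
send_rows(rows="0.13 -0.01 -0.03 0;0.26 -0.02 -0.033 -0.006;0.39 -0.03 -0.033 -0.006;0.52 -0.04 -0.033 -0.006;0.65 -0.05 -0.033 -0.006;0.76 -0.06 -0.033 -0.006;0.825 -0.064 -0.033 -0.006;0.825 -0.064 -0.033 -0.006", jaw=1)

```text
clock: 48.48
tool_pos: [0.5139, 0.1969, 0.1261]
eef_rot: [0.704, 0.711, 0.0, -0.002]
contact_force: [0.2, 0.5, -0.1]
opening: 0.417
finger_force: 0.0
```

Request:
send_rows(rows="0.12 -0.02 0 0;0.24 -0.03 0 -0.01;0.36 -0.05 0.05 -0.017;0.48 -0.06 0.1 -0.017;0.575 -0.077 0.1 -0.017;0.575 -0.077 0.1 -0.017;0.575 -0.077 0.1 -0.017;0.575 -0.077 0.1 -0.017;0.575 -0.077 0.1 -0.017;0.575 -0.077 0.1 -0.017")

```text
clock: 49.32
tool_pos: [0.4934, 0.3602, 0.0978]
eef_rot: [0.669, 0.743, -0.0, 0.001]
contact_force: [-0.0, 0.1, -0.1]
opening: 0.001
finger_force: 0.0
```

```bash
python3 - <<'E'
from plan import *
from pl import pl; pl("top"); pl("side")
from chips import chips; 
m,s=meas()
plan([(.492,.3627,.06,6)],[(.492,.3627,.035,6)],[(.492,.3627,.15,6)],start=[float(v) for v in m])
E
python3 red.py
```

```text
plaques mat top
bed
  px [232 212  22  14] rect c(523.8,36.8) size(60,36) longaxis 88.1 deg z 58.9 mean(523.5,36.5) n262
  px [265 212  22  14] rect c(524.9,-57.3) size(60,36) longaxis 86.4 deg z 58.9 mean(524.6,-57.3) n265
scraper
  px [324 237  25   9] rect c(461.6,-229.1) size(69,23) longaxis 89.9 deg z 61.4 mean(461.0,-227.9) n208
  px [315 236  38  13] rect c(461.4,-228.6) size(109,36) longaxis 89.8 deg z 33.4 mean(459.4,-224.1) n465
plaques mat side
bed
  px [213 188  18  19] rect c(524.9,32.9) size(68,37) longaxis 87.9 deg z 60.0 mean(523.8,29.6) n238
  px [222 211  19  21] rect c(525.4,-61.0) size(63,36) longaxis 87.1 deg z 59.8 mean(525.0,-63.5) n269
scraper
  px [216 265  17  28] rect c(461.5,-233.1) size(71,24) longaxis 89.8 deg z 62.7 mean(461.2,-235.9) n280
  px [212 265  27  48] rect c(461.8,-232.7) size(113,36) longaxis -89.9 deg z 35.7 mean(458.7,-248.4) n713
meas [0.4932 0.361  0.1307 6.0222] F [ 0.4  1.2 -0.7] open 0.005 grip 0.0 t 49.4  cmd [0.4932 0.361  0.1307 6.0222]
CALL: 0.006 -0.004 0.236 0 x3 (need 1.7)
CALL: 0 0 0.083 0 x2 (need 0.6)
CALL: 0 0 -0.383 0 x4 (need 2.8)
top red along [np.float64(454.9751984510669), np.float64(454.79569188105467), np.float64(454.65208662504483)]
top slider top along 455.36760249326414 white line 456.02748779904545 54
side red along [np.float64(455.1892216149794), np.float64(454.5271572878528), np.float64(453.99750582615155)]
side slider top along 454.6487896378935 white line 455.96914914869996 122
```

Both plaques are flat inside the outline, so I'll press the pedal.

Request:
send_rows(rows="0 0 0.08 0;0 0 0.16 0;0 0 0.21 0;0 0 0.236 0;0 0 0.236 0;0 0 0.236 0")

```text
clock: 50.02
tool_pos: [0.4929, 0.3625, 0.0273]
eef_rot: [0.668, 0.744, 0.0, 0.0]
contact_force: [0.4, 0.5, 0.7]
opening: 0.001
finger_force: 0.0
```

Request:
send_rows(rows="0 0 0.01 0;0 0 0.02 0;0 0 0.03 0;0 0 0.04 0;0 0 0.05 0;0 0 0.06 0;0 0 0.07 0;0 0 0.08 0;0 0 0.083 0;0 0 0.083 0")

```text
clock: 50.85
tool_pos: [0.492, 0.3629, 0.0031]
eef_rot: [0.668, 0.744, -0.0, -0.0]
contact_force: [-4.0, -1.2, 11.4]
opening: 0.005
finger_force: 6.3
```

Request:
send_rows(rows="0 0 0.003 0;0 0 0.007 0;0 0 0.007 0;0 0 0.007 0")

```text
clock: 51.18
tool_pos: [0.492, 0.3629, 0.0014]
eef_rot: [0.668, 0.744, 0.0, -0.0]
contact_force: [-4.2, -1.0, 13.5]
opening: 0.002
finger_force: 6.8
```

Request:
send_rows(rows="0 0 0.003 0;0 0 0.005 0;0 0 0.005 0;0 0 0.005 0")

```text
clock: 51.52
tool_pos: [0.4921, 0.3629, 0.0006]
eef_rot: [0.668, 0.744, 0.0, -0.0]
contact_force: [-4.7, -2.1, 17.7]
opening: 0.007
finger_force: 9.1
```

Request:
send_rows(rows="0 0 0.003 0;0 0 0.005 0;0 0 0.005 0;0 0 0.005 0")

```text
clock: 51.85
tool_pos: [0.4921, 0.3629, 0.0004]
eef_rot: [0.668, 0.744, 0.0, -0.0]
contact_force: [-7.4, -3.4, 28.6]
opening: 0.005
finger_force: 14.3
```

Request:
send_rows(rows="0 0 0 0;0 0 0 0;0 0 0 0;0 0 0 0;0 0 0 0;0 0 0 0")

```text
clock: 52.35
tool_pos: [0.4921, 0.3629, 0.0004]
eef_rot: [0.668, 0.744, 0.0, -0.0]
contact_force: [-7.2, -3.5, 28.2]
opening: 0.004
finger_force: 14.3
```

Request:
send_rows(rows="0 0 -0.03 0;0 0 -0.08 0;0 0 -0.15 0;0 0 -0.25 0;0 0 -0.35 0;0 0 -0.43 0;0 0 -0.43 0;0 0 -0.43 0;0 0 -0.43 0;0 0 -0.43 0", jaw=-1)

```text
clock: 53.18
tool_pos: [0.4915, 0.3619, 0.1245]
eef_rot: [0.668, 0.744, -0.001, -0.0]
contact_force: [0.8, -0.0, 0.3]
opening: 0.74
finger_force: 0.0
```

```bash
python3 - <<'E'
from plan import *
from pl import pl; pl("top")
m,s=meas()
plan([(.515,.11,.16,-2)],[(.5245,.036,.15,-2)],start=[float(v) for v in m])
E
```

```text
plaques mat top
bed
  px [232 212  22  15] rect c(522.3,37.0) size(60,38) longaxis 87.1 deg z 58.9 mean(523.5,36.4) n260
  px [265 212  22  14] rect c(524.8,-57.8) size(61,36) longaxis 87.1 deg z 58.8 mean(524.5,-57.3) n267
scraper
  px [323 222  25   9] rect c(504.9,-227.0) size(69,24) longaxis 89.9 deg z 61.7 mean(504.9,-226.5) n207
  px [314 221  38  13] rect c(505.5,-226.5) size(110,36) longaxis -89.9 deg z 29.6 mean(502.6,-221.8) n466
meas [0.4916 0.3619 0.1572 6.1538] F [ 0.  -1.1  0.2] open 0.787 grip 0.0 t 53.2  cmd [0.4916 0.3619 0.1572 6.1538]
CALL: -0.843 -0.013 -0.009 0.023 x8 (need 6.1)
CALL: -0.245 0.041 0.033 0 x3 (need 1.8)
```

The scraper has been knocked about 44 mm toward +x, and I'll put it back at the end. Plaques first.

Request:
send_rows(rows="-0.13 0 0 0.01;-0.26 0 0 0.023;-0.39 -0.01 0 0.023;-0.52 -0.01 0 0.023;-0.65 -0.01 0 0.023;-0.77 -0.013 0 0.023;-0.843 -0.013 0 0.023;-0.843 -0.013 0 0.023;-0.843 -0.013 0 0.023")

```text
clock: 53.98
tool_pos: [0.5155, 0.1089, 0.1252]
eef_rot: [0.721, 0.693, -0.001, -0.0]
contact_force: [-0.2, -0.0, 0.1]
opening: 0.998
finger_force: 0.0
```

Request:
send_rows(rows="-0.1 0.02 0.01 0;-0.2 0.03 0.02 0;-0.245 0.041 0.033 0;-0.245 0.041 0.033 0;-0.245 0.041 0.033 0;-0.245 0.041 0.033 0;-0.245 0.041 0.033 0;-0.245 0.041 0.033 0")

```text
clock: 54.65
tool_pos: [0.5253, 0.0389, 0.1161]
eef_rot: [0.719, 0.695, 0.0, -0.0]
contact_force: [0.7, 0.2, -1.0]
opening: 0.998
finger_force: 0.0
```

```bash
python3 - <<'E'
from plan import *
m,s=meas()
plan([(.5245,.037,.0485,-2)],[(.5245,.037,.14,-2)],[(.57,.234,.14,-2)],[(.57,.234,.004,-2)],[(.57,.234,.13,-2)],start=[float(v) for v in m])
E
```

```text
meas [ 0.5253  0.0389  0.1488 -1.9596] F [ 0.7  0.2 -1. ] open 0.998 grip 0.0 t 54.6  cmd [ 0.5253  0.0389  0.1488 -1.9596]
CALL: -0.006 -0.002 0.334 0 x4 (need 2.4)
CALL: 0 0 -0.305 0 x4 (need 2.2)
CALL: 0.661 0.129 0 0 x6 (need 4.8)
CALL: 0 0 0.454 0 x5 (need 3.3)
CALL: 0 0 -0.42 0 x5 (need 3.0)
```

Request:
send_rows(rows="0 0 0.08 0;0 0 0.16 0;0 0 0.23 0;0 0 0.28 0;0 0 0.31 0;0 0 0.334 0;0 0 0.334 0;0 0 0.334 0;0 0 0.334 0")

```text
clock: 55.4
tool_pos: [0.526, 0.0369, 0.0167]
eef_rot: [0.72, 0.694, 0.001, 0.0]
contact_force: [0.5, 0.3, 1.0]
opening: 1.003
finger_force: 0.0
```

Request:
send_rows(rows="0 0 0 0;0 0 0 0;0 0 0 0;0 0 0 0;0 0 0 0;0 0 0 0;0 0 0 0;0 0 0 0;0 0 0 0;0 0 0 0", jaw=1, force=30)

```text
clock: 56.23
tool_pos: [0.5253, 0.0368, 0.0159]
eef_rot: [0.72, 0.694, -0.0, -0.0]
contact_force: [-0.6, -0.1, 0.6]
opening: 0.405
finger_force: 30.0
```

Request:
send_rows(rows="0 0 0 0;0 0 0 0")

```text
clock: 56.4
tool_pos: [0.5253, 0.0368, 0.0159]
eef_rot: [0.72, 0.694, -0.0, -0.0]
contact_force: [0.7, -0.4, -0.4]
opening: 0.402
finger_force: 30.0
```

Request:
send_rows(rows="0 0 -0.05 0;0 0 -0.12 0;0 0 -0.2 0;0 0 -0.27 0;0 0 -0.305 0;0 0 -0.305 0;0 0 -0.305 0")

```text
clock: 56.98
tool_pos: [0.5253, 0.0368, 0.1072]
eef_rot: [0.72, 0.694, 0.0, 0.0]
contact_force: [0.0, -0.5, -3.1]
opening: 0.402
finger_force: 30.0
```

Request:
send_rows(rows="0.1 0.02 0 0;0.22 0.04 0 0;0.34 0.07 0 0;0.46 0.09 0 0;0.57 0.11 0 0;0.64 0.125 0 0;0.661 0.129 0 0;0.661 0.129 0 0;0.661 0.129 0 0;0.661 0.129 0 0")

```text
clock: 57.82
tool_pos: [0.5708, 0.2302, 0.1066]
eef_rot: [0.721, 0.693, -0.002, 0.0]
contact_force: [0.1, -0.4, -1.3]
opening: 0.399
finger_force: 30.0
```

```bash
python3 - <<'E'
from plan import *
m,s=meas()
plan([(.57,.234,.0045,-2)],[(.57,.234,.12,-2)],start=[float(v) for v in m])
E
```

```text
meas [ 0.5708  0.2302  0.1393 -2.3058] F [ 0.1 -0.4 -1.3] open 0.399 grip 30.0 t 57.8  cmd [ 0.5708  0.2302  0.1393 -2.3058]
CALL: 0.013 -0.003 0.449 -0.001 x5 (need 3.2)
CALL: 0 0 -0.385 0 x4 (need 2.8)
```

Request:
send_rows(rows="0 0 0.1 0;0 0 0.2 0;0 0 0.3 0;0 0 0.37 0;0 0 0.41 0;0 0 0.435 0;0 0 0.447 0;0 0 0.452 0;0 0 0.452 0;0 0 0.452 0")

```text
clock: 58.65
tool_pos: [0.5723, 0.2338, -0.027]
eef_rot: [0.72, 0.694, 0.001, 0.0]
contact_force: [-0.6, 1.0, -2.5]
opening: 0.403
finger_force: 30.0
```

Request:
send_rows(rows="0 0 0 0;0 0 0 0;0 0 0 0;0 0 0.001 0")

```text
clock: 58.98
tool_pos: [0.5716, 0.2337, -0.0281]
eef_rot: [0.72, 0.694, 0.0, 0.0]
contact_force: [0.6, 1.3, -1.8]
opening: 0.403
finger_force: 30.0
```

Request:
send_rows(rows="0 0 0 0;0 0 0 0;0 0 0 0;0 0 0 0;0 0 0 0;0 0 0 0;0 0 0 0", jaw=-1)

```text
clock: 59.57
tool_pos: [0.5714, 0.2335, -0.0285]
eef_rot: [0.72, 0.694, 0.0, -0.0]
contact_force: [0.5, -0.5, 0.3]
opening: 0.911
finger_force: 0.0
```

Request:
send_rows(rows="0 0 -0.05 0;0 0 -0.12 0;0 0 -0.2 0;0 0 -0.3 0;0 0 -0.4 0;0 0 -0.47 0;0 0 -0.47 0;0 0 -0.47 0;0 0 -0.47 0")

```text
clock: 60.32
tool_pos: [0.5707, 0.2333, 0.1124]
eef_rot: [0.72, 0.694, -0.0, -0.0]
contact_force: [-0.8, -0.5, -0.7]
opening: 1.0
finger_force: 0.0
```

```bash
python3 - <<'E'
from plan import *
from pl import pl; pl("top")
m,s=meas()
plan([(.5248,-.03,.15,-2)],[(.5248,-.0578,.15,-2)],start=[float(v) for v in m])
E
```

```text
plaques mat top
  px [172 199  16  12] rect c(570.1,225.0) size(44,34) longaxis 89.3 deg z 14.1 mean(570.0,225.0) n174
bed
  px [265 212  22  14] rect c(524.9,-57.2) size(60,36) longaxis 86.7 deg z 59.3 mean(524.6,-57.1) n265
scraper
  px [323 222  25   9] rect c(504.6,-227.2) size(69,23) longaxis -89.4 deg z 61.0 mean(505.0,-227.0) n208
  px [314 221  38  13] rect c(506.0,-226.7) size(110,37) longaxis -89.4 deg z 30.6 mean(502.7,-222.1) n466
meas [ 0.5703  0.2332  0.1444 -2.1255] F [-0.6 -0.1 -0.9] open 0.999 grip 0.0 t 60.4  cmd [ 0.5703  0.2332  0.1444 -2.1255]
CALL: -0.882 -0.119 -0.019 0 x8 (need 6.4)
CALL: -0.093 0.003 0 0 x2 (need 0.7)
```

Request:
send_rows(rows="-0.13 -0.02 -0.019 0;-0.26 -0.04 -0.019 0;-0.39 -0.06 -0.019 0;-0.52 -0.07 -0.019 0;-0.65 -0.09 -0.019 0;-0.78 -0.105 -0.019 0;-0.882 -0.119 -0.019 0;-0.882 -0.119 -0.019 0")

```text
clock: 61.03
tool_pos: [0.5228, -0.0389, 0.1172]
eef_rot: [0.724, 0.69, -0.004, 0.0]
contact_force: [0.4, -0.0, 0.6]
opening: 1.0
finger_force: 0.0
```

Request:
send_rows(rows="-0.06 0.003 0 0;-0.093 0.003 0 0;-0.093 0.003 0 0;-0.093 0.003 0 0;-0.093 0.003 0 0;-0.093 0.003 0 0;-0.093 0.003 0 0;-0.093 0.003 0 0")

```text
clock: 61.7
tool_pos: [0.5258, -0.0566, 0.1182]
eef_rot: [0.72, 0.694, 0.0, -0.0]
contact_force: [0.0, -0.2, 0.1]
opening: 0.998
finger_force: 0.0
```

```bash
python3 - <<'E'
from plan import *
m,s=meas()
plan([(.5248,-.0578,.0485,-2)],[(.5248,-.0578,.14,-2)],[(.50,.20,.14,-2)],[(.463,.234,.14,-2)],start=[float(v) for v in m])
E
```

```text
meas [ 0.5258 -0.0566  0.1509 -2.055 ] F [ 0.  -0.2  0.1] open 0.998 grip 0.0 t 61.7  cmd [ 0.5258 -0.0566  0.1509 -2.055 ]
CALL: -0.004 -0.003 0.341 0 x4 (need 2.5)
CALL: 0 0 -0.305 0 x4 (need 2.2)
CALL: 0.856 -0.114 0 0 x8 (need 6.2)
CALL: 0.109 -0.127 0 0 x3 (need 1.2)
```

Request:
send_rows(rows="0 0 0.08 0;0 0 0.16 0;0 0 0.23 0;0 0 0.28 0;0 0 0.32 0;0 0 0.339 0;0 0 0.339 0;0 0 0.339 0;0 0 0.339 0")

```text
clock: 62.45
tool_pos: [0.5264, -0.0576, 0.0173]
eef_rot: [0.72, 0.694, 0.001, 0.001]
contact_force: [0.6, -0.4, -0.4]
opening: 1.003
finger_force: 0.0
```

Request:
send_rows(rows="0 0 0 0;0 0 0 0;0 0 0 0;0 0 0 0;0 0 0 0;0 0 0 0;0 0 0 0;0 0 0 0;0 0 0 0;0 0 0 0", jaw=1, force=30)

```text
clock: 63.28
tool_pos: [0.5258, -0.0575, 0.0165]
eef_rot: [0.72, 0.694, 0.0, 0.0]
contact_force: [-0.1, -0.0, -0.4]
opening: 0.406
finger_force: 30.0
```

Request:
send_rows(rows="0 0 0 0;0 0 0 0")

```text
clock: 63.45
tool_pos: [0.5258, -0.0575, 0.0165]
eef_rot: [0.72, 0.694, 0.0, 0.0]
contact_force: [0.1, 1.0, -0.2]
opening: 0.404
finger_force: 30.0
```

Request:
send_rows(rows="0 0 -0.05 0;0 0 -0.12 0;0 0 -0.2 0;0 0 -0.27 0;0 0 -0.305 0;0 0 -0.305 0;0 0 -0.305 0")

```text
clock: 64.03
tool_pos: [0.5255, -0.0574, 0.1077]
eef_rot: [0.72, 0.694, 0.0, -0.0]
contact_force: [-0.5, -0.7, -2.4]
opening: 0.402
finger_force: 30.0
```

Request:
send_rows(rows="0.1 -0.01 0 0;0.22 -0.03 0 0;0.34 -0.05 0 0;0.46 -0.06 0 0;0.58 -0.08 0 0;0.7 -0.09 0 0;0.8 -0.106 0 0;0.856 -0.114 0 0;0.856 -0.114 0 0")

```text
clock: 64.78
tool_pos: [0.4987, 0.2065, 0.106]
eef_rot: [0.717, 0.697, -0.0, -0.002]
contact_force: [0.3, 0.4, -2.1]
opening: 0.406
finger_force: 30.0
```

Request:
send_rows(rows="0.05 -0.06 0 0;0.109 -0.127 0 0;0.109 -0.127 0 0;0.109 -0.127 0 0;0.109 -0.127 0 0;0.109 -0.127 0 0")

```text
clock: 65.28
tool_pos: [0.4649, 0.2328, 0.1075]
eef_rot: [0.721, 0.693, -0.0, 0.0]
contact_force: [0.6, -0.7, -2.1]
opening: 0.403
finger_force: 30.0
```

```bash
python3 - <<'E'
from plan import *
m,s=meas()
plan([(.463,.234,.0045,-2)],start=[float(v) for v in m])
E
```

```text
meas [ 0.4649  0.2328  0.1402 -2.2585] F [ 0.6 -0.7 -2.1] open 0.403 grip 30.0 t 65.3  cmd [ 0.4649  0.2328  0.1402 -2.2585]
CALL: 0.004 -0.007 0.452 -0.001 x5 (need 3.3)
```

Request:
send_rows(rows="0 0 0.1 0;0 0 0.2 0;0 0 0.3 0;0 0 0.37 0;0 0 0.41 0;0 0 0.435 0;0 0 0.447 0;0 0 0.451 0;0 0 0.451 0;0 0 0.451 0")

```text
clock: 66.12
tool_pos: [0.465, 0.2348, -0.0263]
eef_rot: [0.72, 0.694, 0.001, 0.0]
contact_force: [-0.1, -0.8, -2.1]
opening: 0.401
finger_force: 30.0
```

Request:
send_rows(rows="0 0 0 0;0 0 0 0;0 0 0 0;0 0 0.001 0")

```text
clock: 66.45
tool_pos: [0.4644, 0.2346, -0.0272]
eef_rot: [0.72, 0.694, 0.0, 0.0]
contact_force: [1.0, -0.2, -2.8]
opening: 0.407
finger_force: 30.0
```

Request:
send_rows(rows="0 0 0 0;0 0 0 0;0 0 0 0;0 0 0 0;0 0 0 0;0 0 0 0;0 0 0 0", jaw=-1)

```text
clock: 67.03
tool_pos: [0.4643, 0.2345, -0.0276]
eef_rot: [0.72, 0.694, 0.0, 0.0]
contact_force: [0.4, 0.8, -0.8]
opening: 0.908
finger_force: 0.0
```

Request:
send_rows(rows="0 0 -0.05 0;0 0 -0.12 0;0 0 -0.2 0;0 0 -0.3 0;0 0 -0.4 0;0 0 -0.5 0;0 0 -0.5 0;0 0 -0.5 0;0 0 -0.5 0")

```text
clock: 67.78
tool_pos: [0.4637, 0.2344, 0.122]
eef_rot: [0.72, 0.694, -0.0, -0.0]
contact_force: [-0.5, 0.5, -0.4]
opening: 1.001
finger_force: 0.0
```

```bash
python3 - <<'E'
from plan import *
from pl import pl; pl("top")
m,s=meas()
plan([(.48,-.04,.155,0)],[(.5049,-.2270,.155,0)],start=[float(v) for v in m])
E
```

```text
plaques mat top
  px [176 199  12  12] rect c(570.2,219.2) size(34,33) longaxis 0.3 deg z 14.1 mean(570.3,219.4) n132
  px [170 235  17  13] rect c(462.2,226.6) size(46,35) longaxis 88.7 deg z 14.5 mean(462.8,226.2) n188
bed
scraper
  px [323 222  25   9] rect c(504.6,-227.2) size(69,23) longaxis -89.4 deg z 61.5 mean(505.0,-226.9) n211
  px [314 221  38  13] rect c(505.8,-226.5) size(110,37) longaxis -89.6 deg z 32.3 mean(502.6,-222.1) n467
meas [ 0.4633  0.2342  0.1542 -2.1185] F [-0.1 -0.2  0.2] open 0.999 grip 0.0 t 67.8  cmd [ 0.4633  0.2342  0.1542 -2.1185]
CALL: -0.911 0.089 -0.003 -0.006 x8 (need 6.6)
CALL: -0.624 0.083 0 0 x6 (need 4.5)
```

Now the scraper at (505,-227).

Request:
send_rows(rows="-0.13 0.01 0 0;-0.26 0.02 0 -0.006;-0.39 0.04 0 -0.006;-0.52 0.05 0 -0.006;-0.65 0.06 0 -0.006;-0.78 0.075 0 -0.006;-0.911 0.089 0 -0.006;-0.911 0.089 0 -0.006;-0.911 0.089 0 -0.006")

```text
clock: 68.58
tool_pos: [0.4797, -0.0429, 0.1212]
eef_rot: [0.709, 0.705, -0.001, -0.001]
contact_force: [-0.0, 0.9, 0.2]
opening: 1.001
finger_force: 0.0
```

Request:
send_rows(rows="-0.13 0.02 0 0;-0.26 0.03 0 0;-0.39 0.05 0 0;-0.52 0.07 0 0;-0.624 0.083 0 0;-0.624 0.083 0 0;-0.624 0.083 0 0;-0.624 0.083 0 0;-0.624 0.083 0 0;-0.624 0.083 0 0")

```text
clock: 69.42
tool_pos: [0.5059, -0.2242, 0.1221]
eef_rot: [0.706, 0.709, 0.0, -0.001]
contact_force: [-0.4, -0.1, 0.3]
opening: 0.996
finger_force: 0.0
```

```bash
python3 - <<'E'
from plan import *
from h import *
p,H,P,ok=cloud("side"); X,Y,Z=[P[...,i] for i in range(3)]; blobs(ok&(X>.43)&(X<.57)&(Y>-.31)&(Y<-.16)&(Z>.01)&(Z<.07),P)
m,s=meas()
plan([(.5049,-.2270,.032,0)],[(.5049,-.2270,.08,0)],[(.4615,-.2275,.08,0)],[(.4615,-.2275,.0325,0)],start=[float(v) for v in m])
E
```

```text
px [230 260  27  47] rect c(505.9,-231.0) size(112,36) longaxis -90.0 deg z 36.5 mean(502.1,-245.5) n716
meas [ 0.5059 -0.2247  0.1549  0.2034] F [ 0.2 -0.3 -0.4] open 0.999 grip 0.0 t 69.5  cmd [ 0.5059 -0.2247  0.1549  0.2034]
CALL: -0.008 -0.003 0.41 0.001 x4 (need 2.9)
CALL: 0 0 -0.16 0 x3 (need 1.2)
CALL: -0.002 -0.145 0 0 x3 (need 1.0)
CALL: 0 0 0.158 0 x3 (need 1.1)
```

Request:
send_rows(rows="0 -0.003 0.1 0;0 -0.003 0.2 0;0 -0.003 0.28 0;0 -0.003 0.34 0;0 -0.003 0.38 0;0 -0.003 0.41 0;0 -0.003 0.41 0;0 -0.003 0.41 0")

```text
clock: 70.13
tool_pos: [0.5051, -0.2266, -0.0003]
eef_rot: [0.707, 0.707, 0.0, 0.0]
contact_force: [0.1, -0.7, -0.0]
opening: 1.001
finger_force: 0.0
```

Request:
send_rows(rows="0 0 0 0;0 0 0 0;0 0 0 0;0 0 0 0;0 0 0 0;0 0 0 0;0 0 0 0;0 0 0 0;0 0 0 0;0 0 0 0", jaw=1, force=35)

```text
clock: 70.97
tool_pos: [0.5052, -0.2268, -0.0006]
eef_rot: [0.707, 0.707, 0.0, 0.0]
contact_force: [0.1, 0.6, -0.4]
opening: 0.273
finger_force: 30.6
```

Request:
send_rows(rows="0 0 0 0;0 0 0 0;0 0 0 0")

```text
clock: 71.22
tool_pos: [0.5051, -0.2268, -0.0006]
eef_rot: [0.707, 0.707, 0.0, 0.0]
contact_force: [0.4, 0.1, -0.6]
opening: 0.272
finger_force: 35.0
```

Request:
send_rows(rows="0 0 -0.04 0;0 0 -0.09 0;0 0 -0.14 0;0 0 -0.16 0;0 -0.05 -0.16 0;0 -0.1 -0.16 0;0 -0.145 -0.16 0;0 -0.145 -0.16 0;0 -0.145 -0.16 0;0 -0.145 -0.16 0")

```text
clock: 72.05
tool_pos: [0.4628, -0.2269, 0.0476]
eef_rot: [0.707, 0.707, 0.001, 0.001]
contact_force: [1.1, 0.2, -2.1]
opening: 0.269
finger_force: 35.0
```

Request:
send_rows(rows="0 0 0.05 0;0 0 0.1 0;0 0 0.13 0;0 0 0.15 0;0 0 0.158 0;0 0 0.158 0;0 0 0.158 0;0 0 0.158 0")

```text
clock: 72.72
tool_pos: [0.4618, -0.227, 0.0004]
eef_rot: [0.707, 0.707, 0.0, 0.0]
contact_force: [-0.6, 0.6, -1.5]
opening: 0.27
finger_force: 35.0
```

Release it, back off clear and check everything.

Request:
send_rows(rows="0 0 0.002 0;0 0 0.002 0;0 0 0.002 0;0 0 0.002 0;0 0 0.002 0;0 0 0.002 0;0 0 0.002 0;0 0 0.002 0;0 0 0.002 0;0 0 0.002 0", jaw=-1)

```text
clock: 73.55
tool_pos: [0.4613, -0.2268, -0.0006]
eef_rot: [0.707, 0.707, 0.0, -0.0]
contact_force: [-0.0, -0.6, 0.6]
opening: 0.99
finger_force: 0.0
```

Request:
send_rows(rows="0 0 -0.05 0;0 0 -0.12 0;0 0 -0.2 0;0 0 -0.3 0;0 0 -0.4 0;0 0 -0.5 0;0 0 -0.6 0;0 0 -0.6 0;0 0 -0.6 0")

```text
clock: 74.3
tool_pos: [0.4623, -0.2273, 0.1808]
eef_rot: [0.707, 0.707, 0.001, 0.002]
contact_force: [0.3, 0.1, -1.3]
opening: 0.999
finger_force: 0.0
```

Request:
send_rows(rows="0.1 0 0 0;0.2 0 0 0;0.3 0 0 0;0.4 0 0 0;0.5 0 0 0;0.5 -0.1 0 0;0.5 -0.15 0 0;0.5 -0.15 0 0;0.5 -0.15 0 0;0.5 -0.15 0 0")

```text
clock: 75.13
tool_pos: [0.417, -0.0771, 0.1789]
eef_rot: [0.707, 0.707, 0.0, 0.0]
contact_force: [0.8, -0.2, 0.9]
opening: 0.998
finger_force: 0.0
```

```bash
python3 - <<'E'
from pl import *
pl("top");pl("side")
from chips import chips; chips()
cloud("top","pics/fin.png")
E
python3 red.py
```

```text
plaques mat top
  px [167 199  21  12] rect c(570.0,233.1) size(60,34) longaxis 89.9 deg z 13.9 mean(570.1,232.6) n247
  px [165 234  22  14] rect c(463.2,233.1) size(61,36) longaxis 87.0 deg z 14.2 mean(463.2,233.6) n254
bed
scraper
  px [327 237  21   9] rect c(461.4,-231.6) size(57,23) longaxis 89.4 deg z 62.0 mean(461.0,-231.9) n167
  px [327 237  25  12] rect c(460.4,-241.8) size(77,32) longaxis -89.1 deg z 59.3 mean(458.8,-241.2) n288
plaques mat side
  px [216 159  13  12] rect c(570.9,219.6) size(44,36) longaxis 89.1 deg z 14.2 mean(573.3,207.6) n52
  px [180 162  11   4] rect c(465.1,255.7) size(32,10) longaxis -6.3 deg z 15.4 mean(464.0,256.5) n24
  px [181 167  13  11] rect c(464.1,217.5) size(40,36) longaxis 88.5 deg z 14.4 mean(463.3,214.5) n102
bed
scraper
  px [216 264  17  28] rect c(461.7,-230.9) size(72,24) longaxis 89.8 deg z 62.9 mean(461.1,-233.5) n280
  px [212 264  26  47] rect c(462.0,-230.6) size(111,37) longaxis 89.9 deg z 37.0 mean(458.6,-246.2) n710
top on bed:
top tray:
  px [257 166   8  11] rect c(673.8,-14.6) size(33,21) longaxis -0.0 deg z 15.1 mean(6
[... 348 characters left out ...]
x [273 206  12   8] rect c(673.6,-19.0) size(32,24) longaxis 4.0 deg z 15.8 mean(672.7,-19.0) n75
  px [273 217  16  13] rect c(658.5,-70.2) size(39,35) longaxis 1.7 deg z 18.4 mean(657.8,-72.5) n144
[np.float64(0.4170647459069221), np.float64(-0.07709665946545655), np.float64(0.21189506833673583), np.float64(0.0031441806522244427)]
top red along [np.float64(454.9751984510669), np.float64(454.79569188105467), np.float64(454.65208662504483)]
top slider top along 454.792958225172 white line 455.53179030852544 51
side red along [np.float64(455.1892216149794), np.float64(454.5271572878528), np.float64(453.99750582615155)]
side slider top along 454.93592651780165 white line 456.05534315814555 122
```

View pics/fin.png

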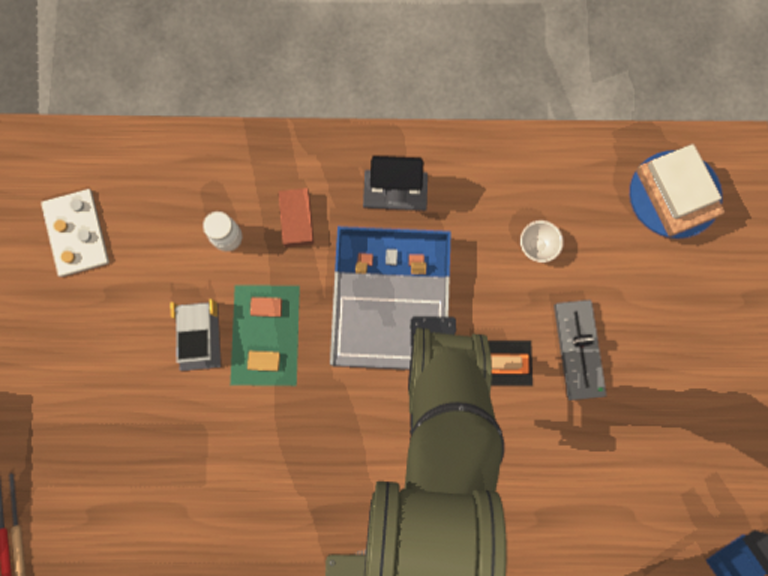

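The final view shows both plaques on the green mat at (265,307) and (263,361), and all five chips in the tray at about (390,260). The scraper is on its mat at (512,363), the slider is at the marker, and the jar, bowl and brick have not moved. Handing in.

```bash
python3 -c "
from plant import finish_job
print(finish_job())"
```

```text
the job is handed in; nothing more can be done
None
```

The job is handed in: by the last camera check all five offcuts are in the tray, the dimmer is within about 1 mm of the red marker, the picture was taken with both plaques in the outline, the plaques are back flat on the green mat, and the scraper, knocked about 44 mm aside partway through, is back on its black mat.

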